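# Clamp the whetstone squarely in its twin-knob holder

### The arm

A 7-joint arm with a two-finger parallel gripper is mounted at the origin on a cart in front of the work surface, level with it; the furniture and walls round the work are solid. World frame = base frame: x ahead of the robot, y to its left, z up, the work surface at z = 0. Lengths are in m, angles in rad, forces in N, time in s.
With the tool pointing down it reaches from about 0.4 to 0.75 m from the base axis. Payload 19.5 kg.
Tool frame: the origin (TCP) lies at the very end of the fingers, on their centre line; the grasp point (between the pads) lies 19 mm behind it (r.grasp_offset is the distance from the TCP to the grasp point, in m); z points along the fingers, y is the line along which they close (so a half turn about z gives the same grasp; the last joint's range is limited). The gripper opens to 85 mm and grips with 20 to 120 N. Pads are 22 mm wide; open, the fingers measure 114 mm over their backs; the gripper's body (76 mm by 85 mm) begins 54 mm behind the grasp point. The pads swing forward as they close: fully open they stand 13 mm farther back than shut.
Start: joints at [1.193, 0.707, -0.028, 1.485, 0.022, 0.951, -0.075], TCP at [0.189, -0.543, 0.231] pointing down, gripper open.
Joint ranges: [-2.71, 2.71], [-0.32, 2.16], [-1.57, 1.52], [0, 2.45], [-1.46, 4.6], [0, 2.02], [-2.83, 2.83]. Speed limits (rad/s): [1.89, 1.89, 2.57, 2.57, 3.01, 3.01, 3.01].

### API

Orientations are given as a unit quaternion [x, y, z, w].
In Python, from bench import r, eyes, ticket gives the robot as it stands.
- The arm moves only by the shell command python3 -m handwheel 'ROWS' [FORCE]. ROWS is JSON, a list of rows, each an object with "rotation": the turn, a rotation vector about the tool's x, y, z in degrees, a list of three; "offset": the shift along the tool's x, y, z in mm, a list of three; "claw": the closure, from 0 (fully open) to 1 (shut). In form: [{"rotation": [wx, wy, wz], "offset": [dx, dy, dz], "claw": claw}, ...]. A call has 1 to 8 rows; each row is the pose to reach, as a shift and turn from the pose commanded when the call began, along the tool's axes at that moment; what a row does not reach only later rows make up. A row lasts 1/10 s, in which the tool goes at most 50 mm and 8.59 degrees, less where a joint would pass 70% of its speed; a pose out of reach is approached as far as the arm can. A call with a gripper value outside its range is refused whole. The fingers move at their own pace and stop on an object; FORCE is the grip in N (left out, the last holds). Time passes only in rows, so rows that repeat a pose let the fingers close. It gives the time, the measured TCP pose, the force, the opening and the grip force at its end, in the units of the state.
- r.sense(): the state, without advancing time (a new reading comes with each control period).
- eyes.capture(name): name is "scene" or "top" or "wrist"; returns (picture, depth): 420x560x3 uint8, blue, green, red; 420x560 float32, m along the optical axis (not along the pixel's ray), 0 where there is no reading.
- eyes.calibration(name): a dict with "mtx" (3x3 intrinsics, pixels), "R" (3x3) and "t" (3): a world point X has camera coordinates R X + t. Camera axes: x right, y down, z forward; pixel columns grow to the right and rows downward; lengths in m; the calibration is good to about 2 mm. The wrist camera is an equidistant fisheye: a pixel r from the principal point sees the ray r / f radians off the axis. A picture is of the moment at which its call begins: read the wrist's pose just before it. calibration takes no time and is no camera call; for the wrist camera it gives the pose at the moment of the call.
- ticket.job_done(): hands the job in; it is judged then, once.
The state is a dict: "time_s": time; "joint_pos": joint angles; "joint_velocities": joint speeds; "tau": joint torques, N m; "tool_pos": TCP position; "tool_rot": TCP orientation; "wrist_force": force on the tool from outside, world axes, zero at the start; "moment": the same for the moment, N m; "grip_width": finger opening in m; "grip_force": force on a finger pad.
Only numpy, scipy, OpenCV 4.12 (cv2) and the standard library are available. Lean on these libraries where they do the work, as an engineer would, in place of code of your own. Each camera call takes 0.05 s, during which the arm holds its last target. There are 200 camera calls.

### The job

Lay the whetstone flat on the bed of the holder between the two jaws and let go of it, then close the moving jaw with its two wing knobs, a little on one and a little on the other in turn, so that the jaw stays square: neither end may run more than about 8 mm ahead of the other. Stop when the stone is held firmly against the far jaw with about 15 newtons on each of the two sprung pads, never over-tightening it; do not push the jaw itself by hand, and leave the things standing round about where they are.

Things in the scene. Friction and masses are not known exactly. Their poses are not given: they have to be found in the camera images.
- holder: Whetstone holder, black base 150 x 344 x 14 mm fixed to the worktop; origin at the centre of its underside, x from the moving jaw (near side) towards the far jaw, y along the jaws to the left, z up. The far jaw is 186 mm long, its face nominally at x = +30 mm but preset by hand up to 2.5 mm either way (not reported).
- bed (a point): Centre of the holder's bed (its top face, 14 mm above the worktop). The stone lies flat here, long side along the holder's y, centred lengthways within 20 mm. Jaws and pads rise 14 mm above the bed, the stone 30 mm; the grey blocks under the knobs are higher.
- stone: The whetstone, a solid block 180 x 50 x 30 mm, 0.4 to 0.65 kg, lower half grey, upper half terracotta; origin at the centre of its underside, x along its length, z up
- stone_mid (a point): Centre of the whetstone (15 mm above its underside); x along its 180 mm length, y across its 50 mm width
- jaw: Moving jaw, aluminium bar 250 mm long, 14 mm high; origin at the middle of its front face, underside; axes parallel to the holder's when square. Its left end follows the left knob and its right end the right knob, 8 mm towards the far jaw per rad. The knobs ride on its ends, 270 mm apart; if one end runs ahead the jaw skews.
- pad_left: Left sprung orange pad on the jaw's front, face 34 x 12 mm, 70 mm left of the jaw's middle; origin at the foot of its face, 12 mm ahead of the jaw's front face when unloaded. Spring 6 N per mm, no preload, 7 mm stroke. With the knobs at 0 its face is at holder x = -32 mm. A firm hold is about 15 N a pad; under 6 N is loose, over 26 N too tight, over 34 N spoils the stone.
- pad_right: Right sprung pad, the same, 70 mm right of the jaw's middle
- knob_left_grip (a point): Grip point of the left wing knob on its vertical axis, 67 mm above the worktop; rides on the jaw: holder y = +135 mm, x = -51 mm + 8 mm per rad, so it advances as it is turned. The wing is a red bar 44 mm long (this point's x), 12 mm thick (y), 30 mm high, its top 12 mm above this point; a hub of radius 13.5 mm begins 14 mm below it, a block 44 x 40 mm 24 mm below.
- knob_right_grip (a point): Grip point of the right wing knob, at holder y = -135 mm, the same
- knob_left (a joint): Angle of the left knob, rad; grows clockwise from above, which closes this end; at 0 the wing lies along the holder's x. Starts at 0 to 0.35; the stone is home at about 1.5 +-0.3. Friction of 0.25 N m holds it where left. Each newton on this end of the jaw adds 0.008 N m; a hand that also pushes the knob along the holder's x carries that much of the load (load = twist / 0.008 m + push).
- knob_right (a joint): Angle of the right knob, rad, the same. Each end of the jaw carries 76 per cent of its own pad's force and 24 per cent of the other pad's. The load on an end shows as the change of twist and push since the knob ran free (about 3 N while the stone is only being slid).
- mug: White mug with red inside, 62 x 92 x 51 mm, a bystander; origin at the centre of its underside
- tin: Food tin, diameter 57, 72 mm high, a bystander; origin at the centre of its underside
- jar: Spice jar with black cap, diameter 40, 105 mm high, a bystander; origin at the centre of its underside
- tub: White tub with foil lid, diameter 72, 71 mm high, a bystander; origin at the centre of its underside
Mind the look-alikes: they are no part of the job. Of the things like the stone, leave any that is purple; of the rest the larger one is meant.

How it is judged:
By the outcome, as a careful person would: the job done as asked, in the order asked, and still so for the second after the job is handed in, with the robot touching nothing.
It also fails if it takes over 72 s, if anything falls off the work surface, if the arm or the gripper's body presses on something with over 40 N, if the wrist force passes 120 N, or if a joint passes its speed limit or range.

## Working session

There is one attempt and no reset: what is moved stays moved. The work goes in short steps, Python scripts to look and compute and a shell command to move; the robot and the scene stay as the last step left them, time stands still between calls to the robot, and variables do not carry over. Pictures are saved under pics/ and viewed, at most 10 in all, crops included, and the job is handed in when it is done.

```bash
ls; mkdir -p pics
python3 - <<'E'
from bench import r,eyes,ticket
import cv2,numpy as np
s=r.sense(); print({k:np.round(v,3) for k,v in s.items()})
a,_=eyes.capture("scene"); b,d=eyes.capture("top")
cv2.imwrite("pics/scene.png",a); cv2.imwrite("pics/top.png",b)
for n in("scene","top"):
  c=eyes.calibration(n);print(c)
np.save("d.npy",d)
E
```

```text
pics
{'time_s': np.float64(0.0), 'joint_pos': array([ 1.193,  0.707, -0.028,  1.485,  0.022,  0.951, -0.075]), 'joint_velocities': array([-0.001,  0.001,  0.001,  0.001, -0.001, -0.   , -0.   ]), 'tau': array([ 2.0000e-03, -8.8321e+01,  1.2360e+00, -2.3617e+01,  1.7000e-02,
        6.0000e-03, -0.0000e+00]), 'tool_pos': array([ 0.189, -0.543,  0.231]), 'tool_rot': array([ 0.986,  0.167, -0.   , -0.001]), 'wrist_force': array([-0.134, -0.049,  0.797]), 'moment': array([-0.002,  0.033,  0.031]), 'grip_force': np.float64(0.0), 'grip_width': np.float64(0.086)}
{'mtx': array([[484.51251776,   0.        , 287.13556439],
       [  0.        , 484.51251776, 215.81348012],
       [  0.        ,   0.        ,   1.        ]]), 'R': array([[-0.58834469, -0.80857455,  0.00759777],
       [-0.55151249,  0.39439128, -0.73504387],
       [ 0.59134127, -0.43664942, -0.67797698]]), 't': array([0.2396891 , 0.39681953, 1.25826463])}
{'mtx': array([[461.03241249,   0.        , 280.33346619],
       [  0.        , 461.03241249, 209.17584782],
       [  0.        ,   0.        ,   1.        ]]), 'R': array([[ 0.30448193, -0.95251695,  0.00148953],
       [-0.90560228, -0.28996919, -0.3095196 ],
       [ 0.29525458,  0.0928942 , -0.9508919 ]]), 't': array([-0.29038731,  0.51585111,  1.43302314])}
```

View pics/scene.png

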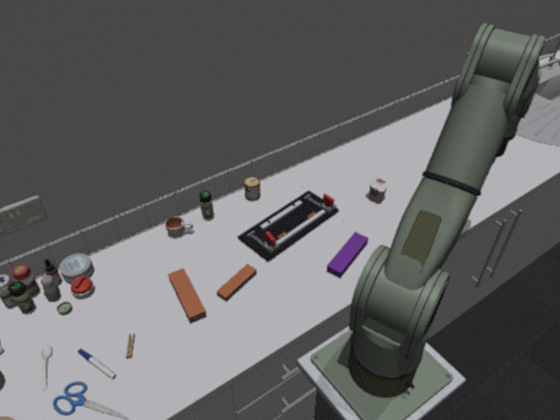

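View pics/top.png

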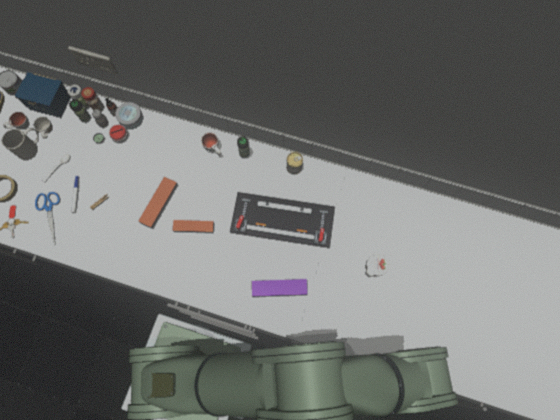

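The larger terracotta stone is at about (158,203) in the top view, with the small decoy at (193,227) and the purple one at (280,288). The holder is at (283,220), and its red knobs are at (240,222) and (322,236).

```bash
cat > h.py <<'E'
import cv2,numpy as np
from bench import r,eyes,ticket
from scipy.spatial.transform import Rotation as Ro
def rays(name,c,px):
    px=np.atleast_2d(np.float64(px));K=c["mtx"]
    u=np.c_[(px[:,0]-K[0,2])/K[0,0],(px[:,1]-K[1,2])/K[1,1]]
    if name=="wrist":
        th=np.linalg.norm(u,axis=1)+1e-12
        v=np.c_[u*(np.sin(th)/th)[:,None],np.cos(th)]
    else: v=np.c_[u,np.ones(len(u))]
    return -c["R"].T@c["t"], v@c["R"]
def plane(name,c,px,z):
    o,v=rays(name,c,px); return o+v*((z-o[2])/v[:,2])[:,None]
def cloud(name,c,d):
    h,w=d.shape;g=np.stack(np.meshgrid(np.arange(w),np.arange(h)),-1).reshape(-1,2)
    o,v=rays(name,c,g)
    if name=="wrist": v=v/np.maximum((v@c["R"].T)[:,2:],1e-3)
    return (o+v*d.reshape(-1,1)).reshape(h,w,3)
def project(name,c,X):
    p=np.atleast_2d(X)@c["R"].T+c["t"];K=c["mtx"]
    if name=="wrist":
        rr=np.linalg.norm(p[:,:2],axis=1);u=p[:,:2]*(np.arctan2(rr,p[:,2])/(rr+1e-12))[:,None]
    else: u=p[:,:2]/p[:,2:]
    return u*[K[0,0],K[1,1]]+K[:2,2]
def rect(xy):
    (c,s,a)=cv2.minAreaRect(np.float32(xy)*1000)
    if s[0]<s[1]: s=s[::-1];a+=90
    return np.round(np.array(c)/1000,4),np.round(s,1),round((a+90)%180-90,2)
def tool():
    s=r.sense();return np.array(s["tool_pos"]),Ro.from_quat(s["tool_rot"])
def rel(pos,yawdeg):
    """shift (mm) in tool axes, and turn about tool z, to a pointing-down tool whose y axis (closing line) lies at yawdeg"""
    p,R=tool();y=R.apply([0,1,0]);cur=np.degrees(np.arctan2(y[1],y[0]))
    d=(yawdeg-cur+90)%180-90
    print("offset",np.round(R.inv().apply(np.array(pos)-p)*1000,1),"rotz",round(-d,2),"z",R.apply([0,0,1]).round(3),"y-yaw",round(cur,2),"j7",round(r.sense()["joint_pos"][6],2))
E
python3 - <<'E'
from h import *
b=cv2.imread("pics/top.png");d=np.load("d.npy");c=eyes.calibration("top")
P=cloud("top",c,d);hsv=cv2.cvtColor(b,cv2.COLOR_BGR2HSV);H,S,V=cv2.split(hsv)
m=((H<14)&(S>110)&(V>60)).astype(np.uint8)
n,l,st,ce=cv2.connectedComponentsWithStats(m)
for i in range(1,n):
    if st[i,4]<15: continue
    q=P[l==i];t=q[q[:,2]>np.percentile(q[:,2],95)-.006]
    print(ce[i].round(),st[i,4],"z",np.percentile(q[:,2],[5,50,95]).round(3),rect(t[:,:2]))
    pl=plane("top",c,np.argwhere(l==i)[:,::-1],.03)
    print("   plane.03",rect(pl[:,:2]))
m=((V<70)).astype(np.uint8)
m[:180]=0;m[260:]=0;m[:,:220]=0;m[:,345:]=0
m=cv2.morphologyEx(m,cv2.MORPH_CLOSE,np.ones((15,15)))
n,l,st,ce=cv2.connectedComponentsWithStats(m);i=1+np.argmax(st[1:,4])
print(st[i],rect(plane("top",c,np.argwhere(l==i)[:,::-1],.014)[:,:2]))
E
```

```text
[88. 93.] 79 z [0.099 0.105 0.111] (array([0.776 , 0.6546]), array([43.7, 36.3]), 43.01)
   plane.03 (array([0.811 , 0.7051]), array([47.6, 40.5]), 24.89)
[ 20. 120.] 44 z [0.004 0.013 0.023] (array([0.6384, 0.9053]), array([33.6,  8.8]), -33.39)
   plane.03 (array([0.6326, 0.8909]), array([34.3, 26.5]), -17.72)
[117. 132.] 153 z [0.032 0.04  0.052] (array([0.6939, 0.531 ]), array([40.7, 22.8]), -37.17)
   plane.03 (array([0.6966, 0.5352]), array([52.4, 50.1]), 24.25)
[210. 142.] 51 z [0.002 0.008 0.016] (array([0.772 , 0.2051]), array([25.8, 20.5]), -23.65)
   plane.03 (array([0.7595, 0.2012]), array([36.5, 23.3]), -31.58)
[157. 202.] 633 z [0.023 0.029 0.035] (array([0.3025, 0.0679]), array([720.3, 164.8]), 49.72)
   plane.03 (array([0.4944, 0.2951]), array([173.3,  45.5]), -7.34)
[ 12. 211.] 58 z [-0.004  0.002  0.007] (array([0.3134, 0.7681]), array([42. , 14.9]), 20.98)
   plane.03 (array([0.3103, 0.7512]), array([39.7, 16.9]), 20.34)
[239. 222.] 37 z [0.071 0.076 0.08 ] (array([ 0.3185, -0.1236]), array([460.8,  24. ]), 33.29)
   plane.03 (array([0.5124, 0.0036]), array([41.8, 12.1]), -1.81)
[193. 226.] 370 z [0.016 0.021 0.028] (array([ 0.3296, -0.0473]), array([570. , 108.6]), 57.98)
   plane.03 (array([0.4506, 0.1485]), array([131.4,  33.5]), -73.99)
[321. 236.] 32 z [0.067 0.076 0.08 ] (array([ 0.5371, -0.2717]), array([33.8,  9.3]), 8.02)
   plane.03 (array([ 0.5503, -0.2709]), array([35.3, 11.8]), 8.26)
[ 231  194  102   52 3706] (array([ 0.5694, -0.1298]), array([332.5, 140. ]), -81.37)
```

Run:
```python
from h import *
rel([.45,-.15,.26],8.6); rel([.45,-.15,.26],82.7);print(eyes.calibration("wrist"))
p,R=tool();print(R.as_matrix().round(3))
c=eyes.calibration("top")
print(plane("top",c,[[239,222],[321,236]],.077))
```

```text
offset [ 375.4 -284.9  -28.8] rotz -79.36 z [-0.     0.001 -1.   ] y-yaw -70.76 j7 -0.08
offset [ 375.4 -284.9  -28.8] rotz 26.54 z [-0.     0.001 -1.   ] y-yaw -70.76 j7 -0.08
{'mtx': array([[325.1922621 ,   0.        , 281.43576092],
       [  0.        , 325.1922621 , 217.62982896],
       [  0.        ,   0.        ,   1.        ]]), 'R': array([[ 0.32974067, -0.94407047, -0.00143025],
       [-0.90038313, -0.31493657,  0.30020855],
       [-0.28386846, -0.09770319, -0.95387252]]), 't': array([-0.57441423, -0.03889505,  0.38049729])}
[[ 0.944  0.33  -0.   ]
 [ 0.33  -0.944  0.001]
 [-0.    -0.001 -1.   ]]
[[ 0.49820893 -0.00368242  0.077     ]
 [ 0.53454012 -0.2720706   0.077     ]]
```

```bash
T='{"rotation":[0,0,-79],"offset":[375,-285,-29],"claw":0}'; python3 -m handwheel '[{"rotation":[0,0,-8],"offset":[47,-35,-4],"claw":0},{"rotation":[0,0,-16],"offset":[85,-64,-7],"claw":0},{"rotation":[0,0,-24],"offset":[122,-93,-10],"claw":0},{"rotation":[0,0,-32],"offset":[160,-122,-13],"claw":0},{"rotation":[0,0,-40],"offset":[200,-150,-16],"claw":0},{"rotation":[0,0,-48],"offset":[240,-180,-20],"claw":0},{"rotation":[0,0,-56],"offset":[280,-210,-24],"claw":0},{"rotation":[0,0,-64],"offset":[320,-240,-29],"claw":0}]'
python3 - <<'E'
from h import *
rel([.45,-.13,.26],8.6); print(r.sense()["joint_pos"])
E
```

```text
time_s: 0.9
tool_pos: [0.4126, -0.2099, 0.2603]
tool_rot: [0.746, 0.666, -0.0, -0.0]
wrist_force: [0.3, -1.1, 0.3]
grip_width: 0.0856
grip_force: 0.0
offset [83.6 28.2  0.3] rotz -15.04 z [-0.  0. -1.] y-yaw -6.44 j7 0.05
[ 0.60203687  0.51566299 -0.33137414  1.82032497  0.21695308  0.84130417
  0.05290914]
```

```bash
python3 -m handwheel '[{"rotation":[0,0,-8],"offset":[42,14,0],"claw":0},{"rotation":[0,0,-15],"offset":[84,28,0],"claw":0},{"rotation":[0,0,-15],"offset":[84,28,0],"claw":0}]'
python3 - <<'E'
from h import *
c=eyes.calibration("wrist");a,d=eyes.capture("wrist");cv2.imwrite("pics/w1.png",a);np.savez("w1.npz",d=d,R=c["R"],t=c["t"],mtx=c["mtx"])
rel([.494,.295,.2],82.7); print(r.sense()["joint_pos"])
E
```

```text
time_s: 1.2
tool_pos: [0.4514, -0.1266, 0.2602]
tool_rot: [0.65, 0.76, 0.001, -0.0]
wrist_force: [0.3, -1.5, 1.2]
grip_width: 0.0851
grip_force: 0.0
offset [413.2 106.1  60.4] rotz -74.18 z [-0.     0.001 -1.   ] y-yaw 8.52 j7 0.08
[ 0.45253252  0.53107474 -0.40174001  1.80162301  0.26266702  0.86187789
  0.07668862]
```

View pics/w1.png

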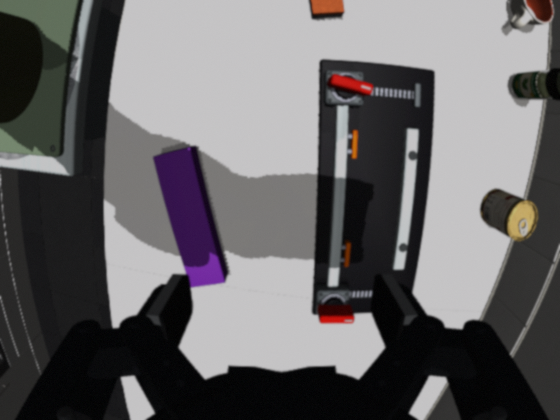

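The wrist view shows the holder with base corners at (322,61), (434,71) and (315,312). The left knob is at (350,84), the right knob at (337,316), and the orange pads are at (354,144) and (347,253). The far jaw face runs from (408,128) to (394,268).

Run:
```python
from h import *
z=np.load("w1.npz");c={k:z[k] for k in("R","t","mtx")};a=cv2.imread("pics/w1.png")
W=lambda px,h:plane("wrist",c,px,h)[:,:2]
co=W([[322,60.5],[434,70.5],[315,312]],.014);print("corners",co.round(4))
e1=co[1]-co[0];e2=co[0]-co[2];print("lens",np.linalg.norm(e1),np.linalg.norm(e2),"ang",np.degrees(np.arctan2(*e1[::-1])),np.degrees(np.arctan2(*e2[::-1])))
print("centre", (co[1]+co[2])/2)
j=W([[408,128],[394,268]],.028);print("farjaw",j.round(4),np.degrees(np.arctan2(*(j[0]-j[1])[::-1])),np.linalg.norm(j[0]-j[1]))
hsv=cv2.cvtColor(a,cv2.COLOR_BGR2HSV);H,S,V=cv2.split(hsv)
m=(((H<16)|(H>172))&(S>140)&(V>60)).astype(np.uint8)
n,l,st,ce=cv2.connectedComponentsWithStats(m)
for i in range(1,n):
    if st[i,4]<30: continue
    px=np.argwhere(l==i)[:,::-1]
    print(ce[i].round(),st[i],"knob.079",rect(W(px,.079)),"pad.026",rect(W(px,.026)))
```

```text
corners [[ 0.4764  0.0278]
 [ 0.6191  0.0509]
 [ 0.5284 -0.3029]]
lens 0.14463279843586468 0.3348575640966963 ang 9.159828636847221 98.949220181877
centre [ 0.57379863 -0.12603282]
farjaw [[ 0.591  -0.0319]
 [ 0.6184 -0.213 ]] 98.5944970533637 0.1832059143064878
[326.   6.] [310   0  33  15 429] knob.079 (array([0.4663, 0.073 ]), array([32. , 15.9]), 12.58) pad.026 (array([0.4706, 0.0932]), array([37.2, 18.5]), 12.58)
[535.   7.] [527   0  15  19 161] knob.079 (array([0.728 , 0.1692]), array([24.7, 24. ]), -63.15) pad.026 (array([0.7751, 0.2051]), array([28.8, 27.9]), -63.15)
[350.  84.] [330  74  44  21 472] knob.079 (array([ 0.5029, -0.0027]), array([44.1, 13. ]), -3.89) pad.026 (array([0.5132, 0.0052]), array([51.3, 15.2]), -3.89)
[354. 144.] [351 129   8  30 173] knob.079 (array([ 0.5164, -0.0622]), array([29.8,  7.1]), -81.94) pad.026 (array([ 0.5289, -0.064 ]), array([34.6,  8.2]), -81.94)
[347. 254.] [344 243   7  24 117] knob.079 (array([ 0.5341, -0.1819]), array([27.8,  5.6]), -81.79) pad.026 (array([ 0.5495, -0.2033]), array([32.4,  6.6]), -81.79)
[335. 318.] [320 314  34   9 260] knob.079 (array([ 0.5416, -0.2664]), array([41.4, 12.1]), 6.5) pad.026 (array([ 0.5583, -0.3017]), array([48.2, 14. ]), 6.5)
```

```bash
python3 -m handwheel '[{"rotation":[0,0,-6],"offset":[45,12,5],"claw":0},{"rotation":[0,0,-12],"offset":[90,24,10],"claw":0},{"rotation":[0,0,-18],"offset":[135,36,15],"claw":0},{"rotation":[0,0,-24],"offset":[180,48,20],"claw":0},{"rotation":[0,0,-30],"offset":[225,60,20],"claw":0},{"rotation":[0,0,-36],"offset":[270,72,20],"claw":0},{"rotation":[0,0,-42],"offset":[315,84,20],"claw":0},{"rotation":[0,0,-42],"offset":[315,84,20],"claw":0}]'
cat > stone.py <<'E'
from h import *
import sys
c=eyes.calibration("wrist");a,d=eyes.capture("wrist");cv2.imwrite(sys.argv[1],a)
H,S,V=cv2.split(cv2.cvtColor(a,cv2.COLOR_BGR2HSV))
m=(((H<16)|(H>172))&(S>110)&(V>50)).astype(np.uint8)
n,l,st,ce=cv2.connectedComponentsWithStats(m)
for i in range(1,n):
    if st[i,4]<800: continue
    px=np.argwhere(l==i)[:,::-1];print(ce[i].round(),st[i],"z.03",rect(plane("wrist",c,px,.03)[:,:2]),"z.022",rect(plane("wrist",c,px,.022)[:,:2]))
rel([.494,.295,.2],82.7);print(r.sense()["joint_pos"])
E
python3 stone.py pics/w2.png
```

```text
time_s: 2.05
tool_pos: [0.4871, 0.1969, 0.2399]
tool_rot: [0.336, 0.942, 0.001, -0.001]
wrist_force: [0.7, -2.7, -0.4]
grip_width: 0.0853
grip_force: 0.0
[355. 137.] [ 298   60  113  156 6749] z.03 (array([0.498 , 0.2978]), array([178. ,  49.7]), -7.52) z.022 (array([0.4996, 0.2989]), array([182. ,  50.8]), -7.52)
[236. 187.] [ 193  132   88  111 3648] z.03 (array([0.4551, 0.1562]), array([133. ,  36.7]), -74.32) z.022 (array([0.4558, 0.1542]), array([136.1,  37.5]), -74.32)
offset [59.5 82.3 39.8] rotz -32.32 z [-0.001  0.001 -1.   ] y-yaw 50.38 j7 0.04
[-0.13755113  0.66240278 -0.55902055  1.64582478  0.41036159  0.95341671
  0.03659097]
```

View pics/w2.png

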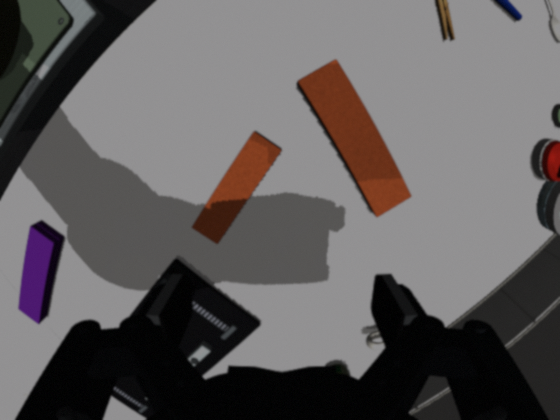

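The large stone spans (335,60) to (410,196) to (376,216), with its centre at world (0.497, 0.2975) and yaw −7.5°. Next I move over it.

Run:
```python
from h import *
rel([.497,.2975,.014],82.5)
```

```text
offset [ 58.6  86.2 225.8] rotz -32.12 z [-0.001  0.001 -1.   ] y-yaw 50.38 j7 0.04
```

```bash
python3 -m handwheel '[{"rotation":[0,0,-8],"offset":[20,29,20],"claw":0},{"rotation":[0,0,-16],"offset":[40,58,40],"claw":0},{"rotation":[0,0,-24],"offset":[58,86,70],"claw":0},{"rotation":[0,0,-32],"offset":[58.6,86.2,110],"claw":0},{"rotation":[0,0,-32.1],"offset":[58.6,86.2,150],"claw":0},{"rotation":[0,0,-32.1],"offset":[58.6,86.2,165],"claw":0},{"rotation":[0,0,-32.1],"offset":[58.6,86.2,165],"claw":0}]'
python3 - <<'E'
from h import *
rel([.497,.2975,.014],82.5)
E
```

```text
time_s: 2.8
tool_pos: [0.4976, 0.2944, 0.0742]
tool_rot: [0.068, 0.998, -0.001, -0.001]
wrist_force: [0.4, -0.2, 1.0]
grip_width: 0.0856
grip_force: 0.0
offset [ 1.   3.1 60.2] rotz -0.3 z [-0.002 -0.002 -1.   ] y-yaw 82.2 j7 0.23
```

```bash
python3 -m handwheel '[{"rotation":[0,0,0],"offset":[0,0,30],"claw":0},{"rotation":[0,0,0],"offset":[0,0,60],"claw":0},{"rotation":[0,0,0],"offset":[0,0,60],"claw":0.3},{"rotation":[0,0,0],"offset":[0,0,60],"claw":0.7},{"rotation":[0,0,0],"offset":[0,0,60],"claw":0.7},{"rotation":[0,0,0],"offset":[0,0,60],"claw":0.7},{"rotation":[0,0,0],"offset":[0,0,60],"claw":0.7},{"rotation":[0,0,0],"offset":[0,0,60],"claw":0.7}]' 80
```

```text
time_s: 3.6
tool_pos: [0.4988, 0.2967, 0.0183]
tool_rot: [0.067, 0.998, 0.001, 0.001]
wrist_force: [-2.9, -1.6, 16.5]
grip_width: 0.0475
grip_force: 81.7
```

```bash
python3 -m handwheel '[{"rotation":[0,0,0],"offset":[0,0,-15],"claw":0.7},{"rotation":[0,0,0],"offset":[0,0,-40],"claw":0.7},{"rotation":[0,0,0],"offset":[0,0,-80],"claw":0.7},{"rotation":[0,0,0],"offset":[0,0,-80],"claw":0.7},{"rotation":[0,0,0],"offset":[0,0,-80],"claw":0.7}]'
python3 stone.py pics/w3.png
python3 -c "
from h import *
a,d=eyes.capture('scene');cv2.imwrite('pics/s3.png',cv2.resize(a[200:360,100:300],None,fx=3,fy=3));w=cv2.imread('pics/w3.png');cv2.imwrite('pics/c3.png',np.hstack([w[100:420,80:480],cv2.resize(a[180:340,100:300],(400,320))]))"
```

```text
time_s: 4.1
tool_pos: [0.4981, 0.2958, 0.0968]
tool_rot: [0.067, 0.998, 0.0, 0.001]
wrist_force: [0.5, 0.5, -5.6]
grip_width: 0.0475
grip_force: 85.8
[280. 204.] [  220    85   122   286 26552] z.03 (array([0.5132, 0.2941]), array([227.3,  78.9]), -7.14) z.022 (array([0.5167, 0.2936]), array([236. ,  81.9]), -7.14)
[104. 192.] [  35  137  139  111 6536] z.03 (array([0.454 , 0.1601]), array([131.6,  36.1]), -74.34) z.022 (array([0.4552, 0.1545]), array([136.6,  37.5]), -74.34)
[517. 361.] [497 344  42  37 851] z.03 (array([0.6906, 0.5383]), array([62. , 46.1]), 41.2) z.022 (array([0.7009, 0.5472]), array([64.4, 47.8]), 41.2)
offset [   3.6   -1.  -104.3] rotz -0.38 z [ 0. -0. -1.] y-yaw 82.32 j7 0.25
[-0.30514106  0.94950464 -0.58737598  1.60385208  0.67863469  0.80147425
  0.25076259]
```

View pics/c3.png

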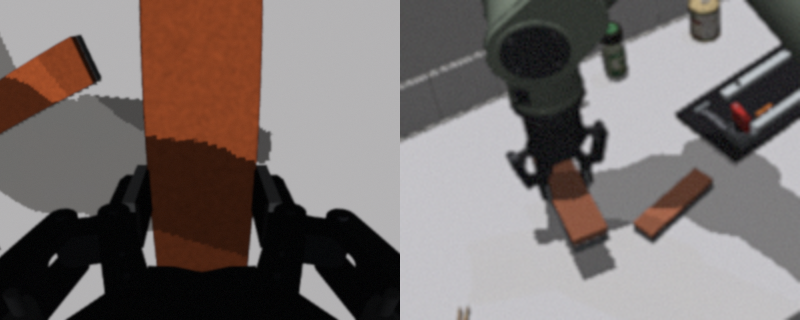

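The stone is held across its middle in the wrist view, and the decoy has not moved. I'll check the tilt and height with the depth data.

```bash
cat > held.py <<'E'
from h import *
c=eyes.calibration("wrist");a,d=eyes.capture("wrist")
H,S,V=cv2.split(cv2.cvtColor(a,cv2.COLOR_BGR2HSV))
m=((((H<16)|(H>172))&(S>110)&(V>40))).astype(np.uint8)
n,l,st,ce=cv2.connectedComponentsWithStats(m);i=1+np.argmax(st[1:,4])
P=cloud("wrist",c,d);mm=cv2.erode((l==i).astype(np.uint8),np.ones((9,9)))>0
q=P[mm&(d>0)];q=q[::7]
A=np.c_[q[:,:2]-q[:,:2].mean(0),np.ones(len(q))];k=np.linalg.lstsq(A,q[:,2],rcond=None)[0]
p,R=tool();zt=k[2]+(p[:2]-q[:,:2].mean(0))@k[:2]
print("slope deg",np.degrees(k[:2]).round(2),"top z at tcp",zt.round(4),"tcp",p.round(4),"res",np.std(A@k-q[:,2]).round(4))
px=np.argwhere(l==i)[:,::-1];rc=rect(plane("wrist",c,px,zt)[:,:2]);print(rc)
t=np.radians(rc[2]);ex=np.array([np.cos(t),np.sin(t)]);f=plane("wrist",c,px,zt)[:,:2]
print("extent along length rel tcp", ((f-p[:2])@ex).min().round(4),((f-p[:2])@ex).max().round(4),"edges across",np.percentile((f-p[:2])@[-ex[1],ex[0]],[1,99]).round(4))
E
python3 held.py
python3 - <<'E'
from h import *
rel([.5735,-.1268,.1],8.65)
E
```

```text
slope deg [-0.15 -0.15] top z at tcp 0.1069 tcp [0.4974 0.2955 0.0947] res 0.0006
(array([0.4787, 0.2982]), array([142.5,  49.3]), -7.32)
extent along length rel tcp -0.0901 0.0524 edges across [-0.0235  0.024 ]
offset [-131.7 -408.4   -5.1] rotz 73.69 z [-0.001 -0.001 -1.   ] y-yaw 82.34 j7 0.25
```

```bash
python3 -m handwheel '[{"rotation":[0,0,0],"offset":[0,-15,-35],"claw":0.7},{"rotation":[0,0,8],"offset":[-13,-50,-60],"claw":0.7},{"rotation":[0,0,16],"offset":[-28,-95,-60],"claw":0.7},{"rotation":[0,0,24],"offset":[-43,-140,-60],"claw":0.7},{"rotation":[0,0,32],"offset":[-58,-185,-60],"claw":0.7},{"rotation":[0,0,40],"offset":[-73,-230,-60],"claw":0.7},{"rotation":[0,0,48],"offset":[-88,-275,-60],"claw":0.7},{"rotation":[0,0,56],"offset":[-103,-320,-60],"claw":0.7}]' 100
python3 - <<'E'
from h import *
rel([.5735,-.1268,.12],8.65)
E
```

```text
time_s: 5.05
tool_pos: [0.5568, -0.0369, 0.1546]
tool_rot: [0.53, 0.848, -0.0, -0.001]
wrist_force: [1.2, 0.9, -4.9]
grip_width: 0.0469
grip_force: 110.0
offset [-88.1 -24.4  34.6] rotz 17.37 z [-0.001  0.    -1.   ] y-yaw 26.02 j7 0.06
```

```bash
python3 -m handwheel '[{"rotation":[0,0,8],"offset":[-40,-11,10],"claw":0.7},{"rotation":[0,0,15],"offset":[-80,-22,20],"claw":0.7},{"rotation":[0,0,17.4],"offset":[-88,-24.4,30],"claw":0.7},{"rotation":[0,0,17.4],"offset":[-88,-24.4,30],"claw":0.7},{"rotation":[0,0,17.4],"offset":[-88,-24.4,30],"claw":0.7}]'
python3 held.py
python3 - <<'E'
from h import *
c=eyes.calibration("wrist");a,d=eyes.capture("wrist");cv2.imwrite("pics/w4.png",a);np.savez("w4.npz",d=d,R=c["R"],t=c["t"],mtx=c["mtx"])
rel([.5735,-.1268,.032],8.65)
E
```

```text
time_s: 5.55
tool_pos: [0.574, -0.1234, 0.1248]
tool_rot: [0.649, 0.761, 0.0, -0.001]
wrist_force: [0.3, 0.7, -5.1]
grip_width: 0.0466
grip_force: 109.9
slope deg [-0.24  0.21] top z at tcp 0.1365 tcp [ 0.5743 -0.1231  0.1253] res 0.0006
(array([ 0.5714, -0.1038]), array([143.3,  50.1]), -80.82)
extent along length rel tcp -0.0912 0.0521 edges across [-0.0238  0.0245]
offset [-3.5 -1.4 93.5] rotz 0.46 z [ 0.     0.001 -1.   ] y-yaw 9.11 j7 -0.02
```

View pics/w4.png

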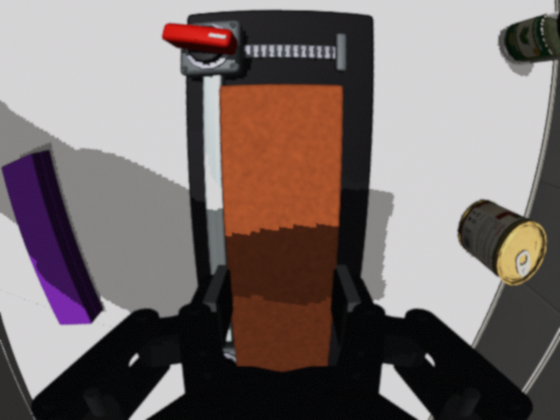

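The stone is over the holder. The left knob is at (197,37), and the base's left-end corners are at (189,18) and (372,16).

Run:
```python
from h import *
z=np.load("w4.npz");c={k:z[k] for k in("R","t","mtx")};a=cv2.imread("pics/w4.png")
co=plane("wrist",c,[[189,17],[372,16]],.014)[:,:2];v=co[1]-co[0];print(co.round(4),np.linalg.norm(v),np.degrees(np.arctan2(v[1],v[0])))
m=co.mean(0);t=np.radians(8.65);ex=np.array([np.cos(t),np.sin(t)]);ey=np.array([-ex[1],ex[0]])
print("centre",(m-.172*ey).round(4))
H,S,V=cv2.split(cv2.cvtColor(a,cv2.COLOR_BGR2HSV));mm=(((H<10)|(H>172))&(S>170)&(V>120)).astype(np.uint8);mm[80:]=0
k=plane("wrist",c,np.argwhere(mm)[:,::-1],.079)[:,:2];k=rect(k);print(k);
an=np.radians(8.65-k[2]);print("angle",an,"centre by knob",(k[0]-.135*ey-(-.051+.008*an)*ex).round(4))
```

```text
[[0.4765 0.0269]
 [0.6194 0.0505]] 0.1448820651195057 9.400103279506581
centre [ 0.5738 -0.1314]
(array([ 0.5046, -0.0024]), array([41.3, 10.5]), -3.35)
angle 0.20943951023931956 centre by knob [ 0.5737 -0.1284]
```

```bash
python3 -m handwheel '[{"rotation":[0,0,0.4],"offset":[-4,-0.5,30],"claw":0.7},{"rotation":[0,0,0.4],"offset":[-4,-0.5,60],"claw":0.7},{"rotation":[0,0,0.4],"offset":[-4,-0.5,78],"claw":0.7},{"rotation":[0,0,0.4],"offset":[-4,-0.5,86],"claw":0.7},{"rotation":[0,0,0.4],"offset":[-4,-0.5,86],"claw":0.7},{"rotation":[0,0,0.4],"offset":[-4,-0.5,89],"claw":0.7},{"rotation":[0,0,0.4],"offset":[-4,-0.5,91],"claw":0.7},{"rotation":[0,0,0.4],"offset":[-4,-0.5,91],"claw":0.7}]'
```

```text
time_s: 6.45
tool_pos: [0.5746, -0.1287, 0.0346]
tool_rot: [0.652, 0.758, 0.0, 0.0]
wrist_force: [-0.7, 0.2, -4.7]
grip_width: 0.0467
grip_force: 109.9
```

```bash
python3 -m handwheel '[{"rotation":[0,0,0],"offset":[0,0,1.5],"claw":0.7},{"rotation":[0,0,0],"offset":[0,0,2.5],"claw":0.7},{"rotation":[0,0,0],"offset":[0,0,2.5],"claw":0.7}]'
```

```text
time_s: 6.75
tool_pos: [0.5746, -0.1287, 0.0325]
tool_rot: [0.653, 0.758, 0.0, 0.0]
wrist_force: [-5.5, 1.1, 9.3]
grip_width: 0.0467
grip_force: 111.6
```

```bash
python3 -m handwheel '[{"rotation":[0,0,0],"offset":[0,0,2],"claw":0.3},{"rotation":[0,0,0],"offset":[0,0,1],"claw":0.1},{"rotation":[0,0,0],"offset":[0,0,0],"claw":0},{"rotation":[0,0,0],"offset":[0,0,-5],"claw":0},{"rotation":[0,0,0],"offset":[0,0,-50],"claw":0},{"rotation":[0,0,0],"offset":[-40,-10,-95],"claw":0},{"rotation":[0,0,0],"offset":[-85,-20,-130],"claw":0},{"rotation":[0,0,0],"offset":[-85,-20,-130],"claw":0}]' 40
cat > look.py <<'E'
from h import *
import sys
c=eyes.calibration("wrist");a,d=eyes.capture("wrist");cv2.imwrite(sys.argv[1],a)
H,S,V=cv2.split(cv2.cvtColor(a,cv2.COLOR_BGR2HSV))
m=(((H<16)|(H>172))&(S>130)&(V>40)).astype(np.uint8)
n,l,st,ce=cv2.connectedComponentsWithStats(m)
for i in range(1,n):
    if st[i,4]<120: continue
    px=np.argwhere(l==i)[:,::-1];print(ce[i].round(),st[i,2:],"z.044",rect(plane("wrist",c,px,.044)[:,:2]),"knob.079",rect(plane("wrist",c,px,.079)[:,:2]))
s=r.sense();print(s["joint_pos"].round(3) if hasattr(s["joint_pos"],"round") else s["joint_pos"],s["time_s"],s["tool_pos"])
E
python3 look.py pics/w5.png
```

```text
time_s: 7.55
tool_pos: [0.5672, -0.22, 0.1651]
tool_rot: [0.654, 0.757, -0.0, 0.002]
wrist_force: [-0.1, 0.1, -1.4]
grip_width: 0.0851
grip_force: 0.0
[306. 104.] [   64   211 13137] z.044 (array([ 0.5745, -0.1286]), array([178.6,  50.8]), -81.22) knob.079 (array([ 0.572 , -0.1306]), array([154.9,  44.1]), -81.22)
[263.  26.] [ 10  38 331] z.044 (array([ 0.5306, -0.0692]), array([32.7,  7.2]), -81.38) knob.079 (array([ 0.534 , -0.0791]), array([28.4,  6.3]), -81.38)
[264. 184.] [  9  40 285] z.044 (array([ 0.5496, -0.1994]), array([33.1,  6.6]), -82.18) knob.079 (array([ 0.5505, -0.192 ]), array([28.7,  5.7]), -82.18)
[242. 275.] [ 53  17 635] z.044 (array([ 0.5418, -0.2857]), array([48.3, 15. ]), 5.52) knob.079 (array([ 0.5437, -0.2668]), array([41.9, 13. ]), 5.52)
[ 0.503  0.854 -0.394  1.436  0.375  0.922  0.148] 7.6 [ 0.56721872 -0.22109019  0.16544165]
```

View pics/w5.png

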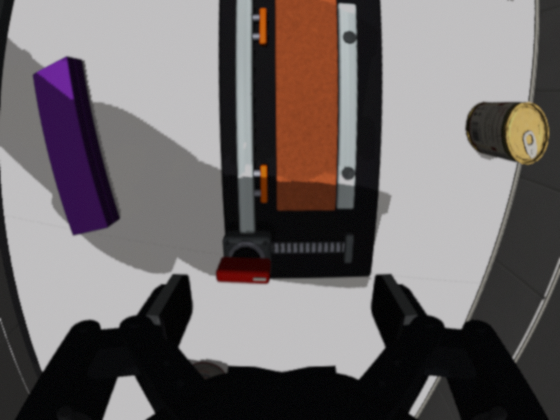

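The stone lies flat on the bed between the pads at (264,26) and (264,184) and the far jaw at (347,100). Next are the knobs, starting with the right one, which is further behind.

```bash
cat > knob.py <<'E'
from h import *
import sys
# knob.py L|R theta [z]
C=np.array([.5735,-.128]);t=np.radians(8.7);ex=np.array([np.cos(t),np.sin(t)]);ey=np.array([-ex[1],ex[0]])
k,th=sys.argv[1],float(sys.argv[2]);z=float(sys.argv[3]) if len(sys.argv)>3 else .057
P=C+(-.051+.008*th)*ex+(.135 if k=="L" else -.135)*ey
rel([*P,z],98.7-np.degrees(th))
E
python3 knob.py R .05 .1
```

```text
offset [-43.9 -30.2  65.5] rotz -87.58 z [ 0.004 -0.003 -1.   ] y-yaw 8.25 j7 0.15
```

```bash
python3 -m handwheel '[{"rotation":[0,0,-8],"offset":[-15,-10,0],"claw":0},{"rotation":[0,0,-16],"offset":[-30,-20,10],"claw":0},{"rotation":[0,0,-24],"offset":[-44,-30,20],"claw":0},{"rotation":[0,0,-32],"offset":[-44,-30,30],"claw":0.3},{"rotation":[0,0,-40],"offset":[-44,-30,40],"claw":0.4},{"rotation":[0,0,-48],"offset":[-44,-30,50],"claw":0.4},{"rotation":[0,0,-56],"offset":[-44,-30,60],"claw":0.4},{"rotation":[0,0,-64],"offset":[-44,-30,65],"claw":0.4}]'
python3 -m handwheel '[{"rotation":[0,0,-8],"offset":[0,0,0],"claw":0.4},{"rotation":[0,0,-16],"offset":[0,0,0],"claw":0.4},{"rotation":[0,0,-23.5],"offset":[0,0,0],"claw":0.4},{"rotation":[0,0,-23.5],"offset":[0,0,0],"claw":0.4}]'
python3 knob.py R .05; python3 look.py pics/w6.png
```

```text
time_s: 8.4
tool_pos: [0.5439, -0.2632, 0.096]
tool_rot: [0.149, 0.989, 0.0, -0.0]
wrist_force: [-0.2, 0.2, -0.3]
grip_width: 0.0514
grip_force: 0.0
time_s: 8.8
tool_pos: [0.5441, -0.2634, 0.0966]
tool_rot: [-0.054, 0.999, 0.0, -0.0]
wrist_force: [-0.1, -0.0, -1.5]
grip_width: 0.0516
grip_force: 0.0
offset [ 0.8 -5.7 39.6] rotz 0.35 z [-0.     0.001 -1.   ] y-yaw 96.18 j7 1.42
[271. 249.] [  23   86 1677] z.044 (array([ 0.5542, -0.2695]), array([61.1, 14.2]), 6.17) knob.079 (array([ 0.5388, -0.2699]), array([50.2, 11.7]), 6.17)
[513. 235.] [ 35  13 322] z.044 (array([ 0.5237, -0.0831]), array([38.9,  9.7]), -82.35) knob.079 (array([ 0.5138, -0.1168]), array([31.9,  8. ]), -82.35)
[364. 245.] [ 47  15 519] z.044 (array([ 0.5418, -0.208 ]), array([32.2,  9.5]), -82.14) knob.079 (array([ 0.5286, -0.2194]), array([26.4,  7.8]), -82.14)
[454. 283.] [ 187   70 8891] z.044 (array([ 0.5708, -0.1228]), array([173.1,  55.7]), -82.37) knob.079 (array([ 0.5524, -0.1495]), array([142.1,  45.7]), -82.37)
[ 0.741  1.018 -0.757  1.5    0.799  0.952  1.416] 8.85 [ 0.54408075 -0.26340593  0.0966099 ]
```

View pics/w6.png

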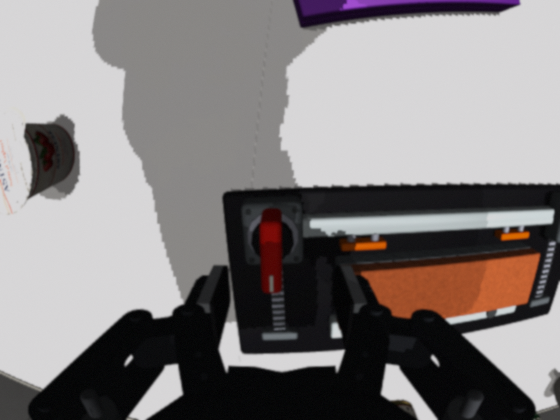

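The wing is at (271,249), a little left of the fingers' centre, which agrees with the computed −5.7 mm shift.

```bash
python3 -m handwheel '[{"rotation":[0,0,0],"offset":[0.8,-6,0],"claw":0.4},{"rotation":[0,0,0],"offset":[0.8,-6,20],"claw":0.4},{"rotation":[0,0,0],"offset":[0.8,-6,39],"claw":0.4},{"rotation":[0,0,0],"offset":[0.8,-6,39],"claw":0.7},{"rotation":[0,0,0],"offset":[0.8,-6,39],"claw":1},{"rotation":[0,0,0],"offset":[0.8,-6,39],"claw":1},{"rotation":[0,0,0],"offset":[0.8,-6,39],"claw":1},{"rotation":[0,0,0],"offset":[0.8,-6,39],"claw":1}]' 40
python3 -c "
from h import *
s=r.sense();print(s['moment'],s['wrist_force']);rel([0,0,0],96)"
```

```text
time_s: 9.65
tool_pos: [0.5443, -0.2698, 0.0584]
tool_rot: [-0.053, 0.999, -0.0, 0.0]
wrist_force: [-0.0, -0.6, 3.2]
grip_width: 0.0111
grip_force: 44.0
[0.22630581 0.052337   0.15214224] [-0.04858842 -0.59800354  3.18377704]
offset [513.  325.5  57.8] rotz 0.03 z [ 0.001 -0.    -1.   ] y-yaw 96.03 j7 1.4
```

```bash
cat > st.py <<'E'
from h import *
s=r.sense();t=np.radians(8.7);F=np.array(s["wrist_force"]);p,R=tool();y=R.apply([0,1,0])
yaw=np.degrees(np.arctan2(y[1],y[0]))
print("t",round(s["time_s"],2),"theta",np.radians((98.7-yaw+90)%180-90).round(3),"Mz",round(s["moment"][2],3),"push x",round(F[0]*np.cos(t)+F[1]*np.sin(t),2),"y",round(-F[0]*np.sin(t)+F[1]*np.cos(t),2),"z",round(F[2],1),"gw",round(s["grip_width"],4),"M",np.round(s["moment"],2))
d=p[:2]-[.5735,-.128];print("holder xy mm",((d@[np.cos(t),np.sin(t)])*1000).round(1),((d@[-np.sin(t),np.cos(t)])*1000).round(1),"j",np.round(s["joint_pos"],2))
E
python3 -m handwheel '[{"rotation":[0,0,8],"offset":[-1.1,0,0],"claw":1},{"rotation":[0,0,16],"offset":[-2.2,0.1,0],"claw":1},{"rotation":[0,0,24],"offset":[-3.4,0.1,0],"claw":1},{"rotation":[0,0,32],"offset":[-4.5,0.2,0],"claw":1},{"rotation":[0,0,32],"offset":[-4.5,0.2,0],"claw":1}]'; python3 st.py
```

```text
time_s: 10.15
tool_pos: [0.5489, -0.2698, 0.0584]
tool_rot: [0.227, 0.974, -0.001, 0.001]
wrist_force: [0.9, -4.8, 4.9]
grip_width: 0.0109
grip_force: 44.0
t 10.15 theta 0.609 Mz -0.232 push x 0.14 y -4.92 z 4.9 gw 0.0109 M [-0.85 -0.24 -0.23]
holder xy mm -45.8 -136.4 j [ 0.68  1.05 -0.6   1.49  0.72  0.83  0.93]
```

```bash
python3 -m handwheel '[{"rotation":[0,0,32],"offset":[-4.5,0.2,0],"claw":1}]' 2>/dev/null | head -1; python3 knob.py L .21 .1
```

```text
time_s: 10.25
offset [190.3 194.4 -41.7] rotz -31.04 z [-0.002  0.002 -1.   ] y-yaw 55.63 j7 0.82
```

```bash
python3 st.py; python3 -m handwheel '[{"rotation":[0,0,0],"offset":[0,0,0],"claw":0.6},{"rotation":[0,0,0],"offset":[0,0,0],"claw":0.4},{"rotation":[0,0,0],"offset":[0,0,-20],"claw":0.4},{"rotation":[0,0,0],"offset":[0,0,-45],"claw":0.4},{"rotation":[0,0,-8],"offset":[35,36,-50],"claw":0.4},{"rotation":[0,0,-16],"offset":[70,72,-50],"claw":0.4},{"rotation":[0,0,-24],"offset":[105,107,-50],"claw":0.4},{"rotation":[0,0,-31],"offset":[140,143,-50],"claw":0.4}]'
python3 knob.py L .21 .1
```

```text
t 10.25 theta 0.752 Mz 0.219 push x -11.82 y 15.79 z 4.6 gw 0.0105 M [3.34 2.98 0.22]
holder xy mm -43.1 -136.9 j [ 0.66  1.04 -0.57  1.48  0.68  0.82  0.82]
time_s: 11.05
tool_pos: [0.5177, -0.0726, 0.1079]
tool_rot: [0.026, 1.0, 0.0, 0.0]
wrist_force: [1.1, 0.6, -0.6]
grip_width: 0.0516
grip_force: 0.0
offset [17.1 69.8  7.9] rotz 0.31 z [ 0.001  0.    -1.   ] y-yaw 86.98 j7 0.84
```

```bash
python3 -m handwheel '[{"rotation":[0,0,0],"offset":[9,35,8],"claw":0.4},{"rotation":[0,0,0],"offset":[17,70,8],"claw":0.4},{"rotation":[0,0,0],"offset":[17,70,8],"claw":0.4}]'
python3 look.py pics/w7.png; python3 knob.py L .21
```

```text
time_s: 11.35
tool_pos: [0.5053, 0.0016, 0.1001]
tool_rot: [0.026, 1.0, 0.001, 0.0]
wrist_force: [0.3, -0.9, -0.4]
grip_width: 0.051
grip_force: 0.0
[463. 156.] [ 145   87 6880] z.044 (array([0.4523, 0.1379]), array([123.3,  34.6]), -74.18) knob.079 (array([0.4482, 0.1146]), array([101.6,  28.5]), -74.18)
[274. 247.] [  23   84 1623] z.044 (array([ 0.5146, -0.0036]), array([60.5, 14.3]), -3.9) knob.079 (array([ 0.4995, -0.0021]), array([49.9, 11.8]), -3.9)
[197. 263.] [ 44  18 443] z.044 (array([ 0.5213, -0.0584]), array([32.7,  8.7]), -79.75) knob.079 (array([ 0.5051, -0.0472]), array([27. ,  7.2]), -79.75)
[ 64. 287.] [ 31  15 268] z.044 (array([ 0.5426, -0.1828]), array([40.4,  9.6]), -79.8) knob.079 (array([ 0.5226, -0.1497]), array([33.3,  7.9]), -79.8)
[106. 313.] [ 150   64 4611] z.044 (array([ 0.5736, -0.1398]), array([159.4,  54.5]), -80.15) knob.079 (array([ 0.5482, -0.1143]), array([131.4,  44.9]), -80.15)
[229. 326.] [ 17  29 285] z.044 (array([ 0.5747, -0.0392]), array([28.2, 11.7]), -19.08) knob.079 (array([ 0.5491, -0.0313]), array([23.2,  9.7]), -19.08)
[ 0.275  0.879 -0.631  1.868  0.815  0.673  0.662] 11.4 [ 0.50571563 -0.00127231  0.09995662]
offset [ 1.4 -0.8 43. ] rotz 0.17 z [ 0.     0.001 -1.   ] y-yaw 86.84 j7 0.66
```

```bash
python3 -m handwheel '[{"rotation":[0,0,0.6],"offset":[1,-1,20],"claw":0.4},{"rotation":[0,0,0.6],"offset":[1,-1,42],"claw":0.4},{"rotation":[0,0,0.6],"offset":[1,-1,42],"claw":0.7},{"rotation":[0,0,0.6],"offset":[1,-1,42],"claw":1},{"rotation":[0,0,0.6],"offset":[1,-1,42],"claw":1},{"rotation":[0,0,0.6],"offset":[1,-1,42],"claw":1},{"rotation":[0,0,0.6],"offset":[1,-1,42],"claw":1}]' 40 >/dev/null; python3 st.py
python3 -m handwheel '[{"rotation":[0,0,8],"offset":[-1.1,0.2,0],"claw":1},{"rotation":[0,0,16],"offset":[-2.2,0.5,0],"claw":1},{"rotation":[0,0,24],"offset":[-3.3,0.7,0],"claw":1},{"rotation":[0,0,32],"offset":[-4.4,1,0],"claw":1},{"rotation":[0,0,40],"offset":[-5.5,1.2,0],"claw":1}]'>/dev/null; python3 st.py
python3 -m handwheel '[{"rotation":[0,0,2],"offset":[0,0,0],"claw":1}]'>/dev/null; python3 st.py
```

```text
t 12.1 theta 0.223 Mz 0.204 push x 1.33 y 6.81 z -0.9 gw 0.0108 M [1.42 0.08 0.2 ]
holder xy mm -48.6 133.9 j [ 0.24  0.94 -0.56  1.89  0.9   0.57  0.58]
t 12.6 theta 0.927 Mz 0.258 push x -5.55 y 3.44 z 1.9 gw 0.011 M [0.39 1.31 0.26]
holder xy mm -43.6 133.0 j [ 0.15  0.91 -0.38  1.88  0.69  0.48  0.07]
t 12.7 theta 0.96 Mz 0.212 push x -2.9 y 1.4 z 9.4 gw 0.0109 M [0.3  0.84 0.21]
holder xy mm -43.4 132.9 j [ 0.15  0.91 -0.37  1.88  0.68  0.48  0.05]
```

```bash
sed -i 's/C=np.array(\[.5735,-.128\])/C=np.array([.5737,-.1295])/' knob.py; sed -i 's/\[.5735,-.128\]/[.5737,-.1295]/' st.py
python3 -m handwheel '[{"rotation":[0,0,0],"offset":[0,0,0],"claw":0.6},{"rotation":[0,0,0],"offset":[0,0,0],"claw":0.4},{"rotation":[0,0,0],"offset":[0,0,-20],"claw":0.4},{"rotation":[0,0,0],"offset":[0,0,-45],"claw":0.4}]'; python3 knob.py R .752 .1
```

```text
time_s: 13.1
tool_pos: [0.5099, -0.0033, 0.1028]
tool_rot: [0.391, 0.921, -0.0, -0.001]
wrist_force: [0.7, -0.5, 0.8]
grip_width: 0.0518
grip_force: 0.0
offset [-219.2 -156.5    2.7] rotz -11.61 z [-0.001  0.    -1.   ] y-yaw 44.0 j7 0.11
```

```bash
python3 -m handwheel '[{"rotation":[0,0,-4],"offset":[-36,-26,0],"claw":0.4},{"rotation":[0,0,-8],"offset":[-73,-52,0],"claw":0.4},{"rotation":[0,0,-11.6],"offset":[-110,-78,0],"claw":0.4},{"rotation":[0,0,-11.6],"offset":[-146,-104,0],"claw":0.4},{"rotation":[0,0,-11.6],"offset":[-183,-130,0],"claw":0.4},{"rotation":[0,0,-11.6],"offset":[-219,-156.5,0],"claw":0.4},{"rotation":[0,0,-11.6],"offset":[-219,-156.5,0],"claw":0.4}]'; python3 knob.py R .752; python3 look.py pics/w8.png
```

```text
time_s: 13.8
tool_pos: [0.5479, -0.2764, 0.1021]
tool_rot: [0.3, 0.954, -0.001, 0.0]
wrist_force: [-0.7, 0.0, 0.5]
grip_width: 0.051
grip_force: 0.0
offset [ 2.5  6.6 45. ] rotz -0.48 z [-0.    -0.003 -1.   ] y-yaw 55.14 j7 0.84
[551.  13.] [ 18  28 435] z.044 (array([0.5178, 0.0077]), array([32.5, 21.2]), -44.09) knob.079 (array([ 0.5122, -0.034 ]), array([26.8, 17.5]), -44.09)
[497.  64.] [ 34  29 372] z.044 (array([ 0.5303, -0.078 ]), array([37.9,  8.9]), -82.83) knob.079 (array([ 0.5225, -0.1048]), array([31.3,  7.4]), -82.83)
[463. 156.] [  194   202 14635] z.044 (array([ 0.5728, -0.1271]), array([181.7,  54.1]), -81.57) knob.079 (array([ 0.5576, -0.1454]), array([150.1,  44.7]), -81.57)
[375. 178.] [ 42  39 565] z.044 (array([ 0.549 , -0.2038]), array([32.8,  8.9]), -81.46) knob.079 (array([ 0.5379, -0.2087]), array([27.1,  7.3]), -81.46)
[294. 242.] [  24   83 1594] z.044 (array([ 0.5585, -0.2728]), array([59.6, 14.5]), -36.2) knob.079 (array([ 0.5458, -0.2657]), array([49.2, 12. ]), -36.2)
[ 57. 338.] [ 31  27 236] z.044 (array([ 0.5128, -0.5165]), array([39.1, 19.1]), 14.88) knob.079 (array([ 0.508 , -0.4669]), array([32.3, 15.7]), 14.88)
[ 0.691  0.985 -0.618  1.467  0.661  0.905  0.833] 13.85 [ 0.54833616 -0.27273237  0.1022168 ]
```

```bash
python3 knob.py R .78
```

```text
offset [ 0.5  3.4 45.2] rotz 1.3 z [-0. -0. -1.] y-yaw 55.31 j7 0.83
```

```bash
python3 -m handwheel '[{"rotation":[0,0,1.3],"offset":[0.5,3,20],"claw":0.4},{"rotation":[0,0,1.3],"offset":[0.5,3,44],"claw":0.4},{"rotation":[0,0,1.3],"offset":[0.5,3,44],"claw":0.7},{"rotation":[0,0,1.3],"offset":[0.5,3,44],"claw":1},{"rotation":[0,0,1.3],"offset":[0.5,3,44],"claw":1},{"rotation":[0,0,1.3],"offset":[0.5,3,44],"claw":1},{"rotation":[0,0,1.3],"offset":[0.5,3,44],"claw":1}]' 40 >/dev/null; python3 st.py
python3 -m handwheel '[{"rotation":[0,0,8],"offset":[-0.8,0.8,0],"claw":1},{"rotation":[0,0,15],"offset":[-1.5,1.5,0],"claw":1},{"rotation":[0,0,20],"offset":[-2,2,0],"claw":1},{"rotation":[0,0,25],"offset":[-2.5,2.45,0],"claw":1},{"rotation":[0,0,27],"offset":[-2.7,2.65,0],"claw":1}]'>/dev/null; python3 st.py
python3 -m handwheel '[{"rotation":[0,0,2],"offset":[-0.2,0.2,0],"claw":1}]'>/dev/null; python3 st.py
```

```text
t 14.55 theta 0.779 Mz -0.01 push x -6.47 y -7.0 z 0.7 gw 0.0111 M [-1.66  1.05 -0.01]
holder xy mm -44.6 -134.0 j [ 0.67  1.04 -0.58  1.49  0.7   0.82  0.77]
t 15.05 theta 1.253 Mz 0.192 push x -6.9 y -8.59 z 2.1 gw 0.0112 M [-1.95  1.25  0.19]
holder xy mm -40.9 -134.0 j [ 0.61  1.02 -0.46  1.48  0.58  0.77  0.39]
t 15.15 theta 1.286 Mz 0.175 push x -7.31 y -8.01 z 2.7 gw 0.0107 M [-1.61  1.38  0.18]
holder xy mm -40.7 -134.0 j [ 0.61  1.02 -0.45  1.48  0.57  0.77  0.37]
```

```bash
python3 -m handwheel '[{"rotation":[0,0,0],"offset":[0,0,0],"claw":0.6},{"rotation":[0,0,0],"offset":[0,0,0],"claw":0.4},{"rotation":[0,0,0],"offset":[0,0,-20],"claw":0.4},{"rotation":[0,0,0],"offset":[0,0,-45],"claw":0.4}]' >/dev/null; python3 knob.py L .96 .1
```

```text
offset [256.8  72.5   4.5] rotz -18.47 z [-0.001  0.001 -1.   ] y-yaw 25.22 j7 0.4
```

```bash
python3 -m handwheel '[{"rotation":[0,0,-4],"offset":[42,12,0],"claw":0.4},{"rotation":[0,0,-8],"offset":[85,24,0],"claw":0.4},{"rotation":[0,0,-12],"offset":[128,36,0],"claw":0.4},{"rotation":[0,0,-16],"offset":[171,48,0],"claw":0.4},{"rotation":[0,0,-18.5],"offset":[214,60,0],"claw":0.4},{"rotation":[0,0,-18.5],"offset":[257,72.5,0],"claw":0.4},{"rotation":[0,0,-18.5],"offset":[257,72.5,0],"claw":0.4},{"rotation":[0,0,-18.5],"offset":[257,72.5,0],"claw":0.4}]' >/dev/null; python3 look.py pics/w9.png | grep -v "z.044 (array(\[0.4" ;python3 knob.py L .96
```

```text
[279. 245.] [  23   83 1540] z.044 (array([ 0.5167, -0.0091]), array([60.5, 14.5]), -45.66) knob.079 (array([0.5066, 0.0017]), array([50.1, 12. ]), -45.66)
[251. 299.] [ 28  34 337] z.044 (array([ 0.5295, -0.0534]), array([33.1,  7.1]), -80.96) knob.079 (array([ 0.5172, -0.035 ]), array([27.4,  5.9]), -80.96)
[268. 337.] [  98   77 4301] z.044 (array([ 0.5672, -0.0808]), array([87.2, 50. ]), -80.92) knob.079 (array([ 0.5484, -0.0577]), array([72.2, 41.4]), -80.92)
[177. 393.] [ 13  16 124] z.044 (array([ 0.5511, -0.1853]), array([27.2,  7.9]), -78.81) knob.079 (array([ 0.5351, -0.1441]), array([22.5,  6.5]), -78.81)
[ 0.19   0.842 -0.457  1.849  0.626  0.597  0.097] 16.4 [ 0.51110116 -0.00317268  0.10405806]
offset [ 0.9 -0.1 47.1] rotz -0.02 z [ 0.001 -0.    -1.   ] y-yaw 43.68 j7 0.1
```

```bash
python3 -m handwheel '[{"rotation":[0,0,0.6],"offset":[0.9,0,20],"claw":0.4},{"rotation":[0,0,0.6],"offset":[0.9,0,46],"claw":0.4},{"rotation":[0,0,0.6],"offset":[0.9,0,46],"claw":0.7},{"rotation":[0,0,0.6],"offset":[0.9,0,46],"claw":1},{"rotation":[0,0,0.6],"offset":[0.9,0,46],"claw":1},{"rotation":[0,0,0.6],"offset":[0.9,0,46],"claw":1},{"rotation":[0,0,0.6],"offset":[0.9,0,46],"claw":1}]' 40 >/dev/null; python3 st.py
python3 -m handwheel '[{"rotation":[0,0,5],"offset":[-0.4,0.6,0],"claw":1},{"rotation":[0,0,10],"offset":[-0.8,1.1,0],"claw":1},{"rotation":[0,0,13],"offset":[-1.05,1.45,0],"claw":1},{"rotation":[0,0,15],"offset":[-1.2,1.7,0],"claw":1}]'>/dev/null; python3 st.py
python3 -m handwheel '[{"rotation":[0,0,2],"offset":[-0.1,0.3,0],"claw":1},{"rotation":[0,0,4],"offset":[-0.2,0.5,0],"claw":1},{"rotation":[0,0,6],"offset":[-0.3,0.8,0],"claw":1}]'>/dev/null; python3 st.py
python3 -m handwheel '[{"rotation":[0,0,2],"offset":[-0.1,0.3,0],"claw":1},{"rotation":[0,0,4],"offset":[-0.2,0.5,0],"claw":1}]'>/dev/null; python3 st.py
```

```text
t 17.1 theta 0.972 Mz 0.162 push x -2.23 y -2.57 z 9.3 gw 0.0109 M [-0.65  0.46  0.16]
holder xy mm -43.3 134.7 j [ 0.15  0.91 -0.38  1.88  0.69  0.48  0.03]
t 17.5 theta 1.236 Mz 0.236 push x -5.34 y -4.81 z 11.6 gw 0.0108 M [-1.    0.91  0.24]
holder xy mm -41.5 134.5 j [ 0.11  0.91 -0.32  1.87  0.59  0.46 -0.14]
t 17.8 theta 1.34 Mz 0.256 push x -6.09 y -3.28 z 12.1 gw 0.0113 M [-0.92  1.2   0.26]
holder xy mm -40.8 134.5 j [ 0.1   0.91 -0.29  1.87  0.56  0.45 -0.21]
t 18.0 theta 1.41 Mz 0.146 push x -6.99 y -3.71 z 13.3 gw 0.011 M [-0.84  1.21  0.15]
holder xy mm -40.4 134.4 j [ 0.09  0.91 -0.28  1.87  0.53  0.44 -0.25]
```

```bash
python3 -m handwheel '[{"rotation":[0,0,0],"offset":[0,0,0],"claw":0.6},{"rotation":[0,0,0],"offset":[0,0,0],"claw":0.4},{"rotation":[0,0,0],"offset":[0,0,-20],"claw":0.4},{"rotation":[0,0,0],"offset":[0,0,-43],"claw":0.4}]' >/dev/null; python3 knob.py R 1.286 .1
```

```text
offset [-266.8  -44.6    0.9] rotz -6.92 z [-0.001  0.    -1.   ] y-yaw 18.1 j7 -0.22
```

```bash
python3 -m handwheel '[{"rotation":[0,0,-4],"offset":[-44,-7,0],"claw":0.4},{"rotation":[0,0,-7],"offset":[-90,-15,0],"claw":0.4},{"rotation":[0,0,-7],"offset":[-134,-22,0],"claw":0.4},{"rotation":[0,0,-7],"offset":[-178,-30,0],"claw":0.4},{"rotation":[0,0,-7],"offset":[-222,-37,0],"claw":0.4},{"rotation":[0,0,-7],"offset":[-267,-44.6,0],"claw":0.4},{"rotation":[0,0,-7],"offset":[-267,-44.6,0],"claw":0.4},{"rotation":[0,0,-7],"offset":[-267,-44.6,0],"claw":0.4}]' >/dev/null; python3 look.py pics/w10.png ;python3 knob.py R 1.286
```

```text
[392.  96.] [  138   198 15407] z.044 (array([ 0.574 , -0.1443]), array([147.9,  59.5]), -81.66) knob.079 (array([ 0.5648, -0.1542]), array([122. ,  49.1]), -81.66)
[282. 245.] [  23   82 1572] z.044 (array([ 0.5576, -0.2767]), array([58.8, 14.3]), -65.78) knob.079 (array([ 0.5513, -0.2634]), array([48.5, 11.8]), -65.78)
[ 0.627  0.968 -0.492  1.455  0.54   0.855  0.395] 19.25 [ 0.55402713 -0.2690618   0.10078908]
offset [-0.  -0.2 43.8] rotz 0.06 z [ 0.     0.001 -1.   ] y-yaw 25.07 j7 0.39
```

View pics/w10.png

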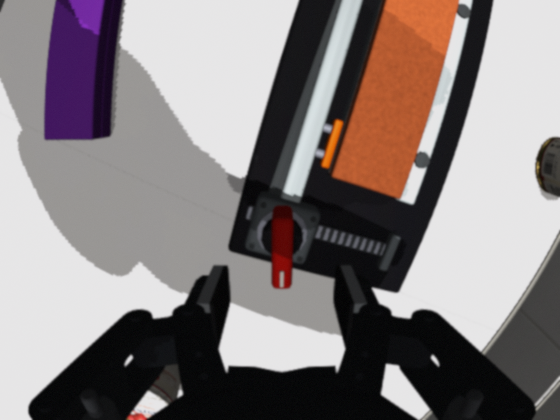

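The right wing is at (282,245) and its pad at (332,145), almost touching the stone, which sits near the far jaw at (425,150). I'll continue slowly and read the force after each step.

```bash
python3 -m handwheel '[{"rotation":[0,0,-0.5],"offset":[0,0,20],"claw":0.4},{"rotation":[0,0,-0.5],"offset":[0,0,42],"claw":0.4},{"rotation":[0,0,-0.5],"offset":[0,0,42],"claw":0.7},{"rotation":[0,0,-0.5],"offset":[0,0,42],"claw":1},{"rotation":[0,0,-0.5],"offset":[0,0,42],"claw":1},{"rotation":[0,0,-0.5],"offset":[0,0,42],"claw":1},{"rotation":[0,0,-0.5],"offset":[0,0,42],"claw":1}]' 40 >/dev/null; python3 st.py
python3 -m handwheel '[{"rotation":[0,0,2],"offset":[-0.1,0.3,0],"claw":1},{"rotation":[0,0,4],"offset":[-0.15,0.6,0],"claw":1}]'>/dev/null; python3 st.py|head -1
python3 -m handwheel '[{"rotation":[0,0,2],"offset":[-0.1,0.3,0],"claw":1}]'>/dev/null; python3 st.py|head -1
python3 -m handwheel '[{"rotation":[0,0,2],"offset":[0,0.3,0],"claw":1}]'>/dev/null; python3 st.py|head -1
python3 -m handwheel '[{"rotation":[0,0,2],"offset":[0,0.3,0],"claw":1}]'>/dev/null; python3 st.py
```

```text
t 19.95 theta 1.277 Mz -0.294 push x -2.86 y 1.41 z 4.8 gw 0.011 M [ 0.24  0.69 -0.29]
holder xy mm -40.6 -135.5 j [ 0.62  1.03 -0.46  1.48  0.58  0.78  0.37]
t 20.15 theta 1.349 Mz 0.226 push x -4.06 y 1.09 z 6.0 gw 0.011 M [0.13 1.09 0.23]
t 20.25 theta 1.384 Mz 0.256 push x -5.6 y 1.04 z 6.4 gw 0.0109 M [0.17 1.14 0.26]
t 20.35 theta 1.419 Mz 0.21 push x -6.11 y 0.19 z 5.9 gw 0.0104 M [0.01 1.28 0.21]
t 20.45 theta 1.454 Mz 0.207 push x -6.12 y 0.79 z 7.6 gw 0.0108 M [-0.05  1.4   0.21]
holder xy mm -39.5 -135.6 j [ 0.59  1.02 -0.42  1.47  0.53  0.76  0.24]
```

```bash
python3 -m handwheel '[{"rotation":[0,0,2],"offset":[0,0.3,0],"claw":1}]'>/dev/null; python3 st.py|head -1
python3 -m handwheel '[{"rotation":[0,0,2],"offset":[0,0.3,0],"claw":1}]'>/dev/null; python3 st.py|head -1
python3 -m handwheel '[{"rotation":[0,0,2],"offset":[0,0.3,0],"claw":1}]'>/dev/null; python3 st.py|head -1
python3 -m handwheel '[{"rotation":[0,0,2],"offset":[0,0.3,0],"claw":1}]'>/dev/null; python3 st.py
```

```text
t 20.55 theta 1.489 Mz 0.191 push x -6.13 y 0.7 z 6.4 gw 0.0112 M [-0.04  1.35  0.19]
t 20.65 theta 1.524 Mz 0.197 push x -6.72 y 0.27 z 7.5 gw 0.011 M [-0.01  1.47  0.2 ]
t 20.75 theta 1.559 Mz 0.27 push x -7.49 y 0.14 z 7.3 gw 0.0107 M [-0.04  1.53  0.27]
t 20.85 theta -1.548 Mz 0.24 push x -6.51 y 1.02 z 7.3 gw 0.011 M [-0.06  1.54  0.24]
holder xy mm -38.4 -135.6 j [ 0.58  1.02 -0.38  1.47  0.49  0.75  0.13]
```

```bash
sed -i 's/(98.7-yaw+90)%180-90/(98.7-yaw+40)%180-40/' st.py
python3 -m handwheel '[{"rotation":[0,0,0],"offset":[0,0,0],"claw":0.6},{"rotation":[0,0,0],"offset":[0,0,0],"claw":0.4},{"rotation":[0,0,0],"offset":[0,0,-20],"claw":0.4},{"rotation":[0,0,0],"offset":[0,0,-43],"claw":0.4}]' >/dev/null; python3 knob.py L 1.41 .1
```

```text
offset [269.9  -7.    2. ] rotz -10.34 z [-0.001  0.001 -1.   ] y-yaw 7.58 j7 0.16
```

```bash
python3 -m handwheel '[{"rotation":[0,0,-5],"offset":[45,-1,0],"claw":0.4},{"rotation":[0,0,-10],"offset":[90,-2,0],"claw":0.4},{"rotation":[0,0,-10],"offset":[135,-3,0],"claw":0.4},{"rotation":[0,0,-10],"offset":[180,-5,0],"claw":0.4},{"rotation":[0,0,-10],"offset":[225,-6,0],"claw":0.4},{"rotation":[0,0,-10],"offset":[270,-7,0],"claw":0.4},{"rotation":[0,0,-10],"offset":[270,-7,0],"claw":0.4},{"rotation":[0,0,-10],"offset":[270,-7,0],"claw":0.4}]' >/dev/null; python3 look.py pics/w11.png|grep -v "z.044 (array(\[0.4" ;python3 knob.py L 1.41
```

```text
[280. 258.] [  28  117 1862] z.044 (array([ 0.5219, -0.0253]), array([90.7, 16.5]), -67.03) knob.079 (array([ 0.5166, -0.0083]), array([74.9, 13.6]), -67.03)
[313. 336.] [  66   76 3635] z.044 (array([ 0.5681, -0.0752]), array([76.8, 49.5]), -80.4) knob.079 (array([ 0.5548, -0.0496]), array([63.4, 40.9]), -80.4)
[ 0.128  0.834 -0.342  1.841  0.494  0.552 -0.231] 22.1 [ 0.51451616 -0.00258538  0.10173041]
offset [ 0.7 -0.3 44.7] rotz -0.36 z [ 0. -0. -1.] y-yaw 17.55 j7 -0.23
```

```bash
python3 -m handwheel '[{"rotation":[0,0,0],"offset":[0.7,-0.3,20],"claw":0.4},{"rotation":[0,0,0],"offset":[0.7,-0.3,42.5],"claw":0.4},{"rotation":[0,0,0],"offset":[0.7,-0.3,42.5],"claw":0.7},{"rotation":[0,0,0],"offset":[0.7,-0.3,42.5],"claw":1},{"rotation":[0,0,0],"offset":[0.7,-0.3,42.5],"claw":1},{"rotation":[0,0,0],"offset":[0.7,-0.3,42.5],"claw":1},{"rotation":[0,0,0],"offset":[0.7,-0.3,42.5],"claw":1}]' 40 >/dev/null; python3 st.py
python3 -m handwheel '[{"rotation":[0,0,2],"offset":[-0.1,0.3,0],"claw":1},{"rotation":[0,0,4],"offset":[-0.1,0.6,0],"claw":1}]'>/dev/null; python3 st.py|head -1
for i in 1; do python3 -m handwheel '[{"rotation":[0,0,2],"offset":[0,0.3,0],"claw":1}]'>/dev/null; python3 st.py|head -1; done
python3 -m handwheel '[{"rotation":[0,0,2],"offset":[0,0.3,0],"claw":1}]'>/dev/null; python3 st.py|head -1
python3 -m handwheel '[{"rotation":[0,0,2],"offset":[0,0.3,0],"claw":1}]'>/dev/null; python3 st.py
```

```text
t 22.8 theta 1.417 Mz 0.029 push x -4.7 y -0.82 z 2.7 gw 0.011 M [-0.37  0.98  0.03]
holder xy mm -40.3 134.8 j [ 0.1   0.9  -0.29  1.87  0.54  0.45 -0.27]
t 23.0 theta 1.488 Mz 0.219 push x -5.73 y -2.21 z 3.5 gw 0.0113 M [-0.46  1.3   0.22]
t 23.1 theta 1.523 Mz 0.186 push x -6.35 y -0.22 z 4.4 gw 0.011 M [-0.44  1.26  0.19]
t 23.2 theta 1.558 Mz 0.263 push x -7.44 y -2.31 z 4.7 gw 0.0108 M [-0.51  1.33  0.26]
t 23.3 theta 1.593 Mz 0.176 push x -7.84 y -2.3 z 4.1 gw 0.0108 M [-0.52  1.44  0.18]
holder xy mm -39.1 134.8 j [ 0.07  0.9  -0.25  1.86  0.47  0.44 -0.38]
```

```bash
python3 -m handwheel '[{"rotation":[0,0,2],"offset":[0,0.25,0],"claw":1}]'>/dev/null; python3 st.py|head -1
python3 -m handwheel '[{"rotation":[0,0,2],"offset":[0,0.25,0],"claw":1}]'>/dev/null; python3 st.py|head -1
python3 -m handwheel '[{"rotation":[0,0,2],"offset":[0,0.25,0],"claw":1}]'>/dev/null; python3 st.py|head -1
python3 -m handwheel '[{"rotation":[0,0,2],"offset":[0,0.25,0],"claw":1}]'>/dev/null; python3 st.py
```

```text
t 23.4 theta 1.628 Mz 0.206 push x -7.06 y -2.07 z 4.2 gw 0.0111 M [-0.6   1.4   0.21]
t 23.5 theta 1.663 Mz 0.218 push x -7.42 y -1.26 z 3.9 gw 0.0113 M [-0.53  1.52  0.22]
t 23.6 theta 1.698 Mz 0.189 push x -6.79 y -1.39 z 4.4 gw 0.0112 M [-0.46  1.51  0.19]
t 23.7 theta 1.732 Mz 0.24 push x -7.12 y -1.67 z 4.2 gw 0.0107 M [-0.47  1.5   0.24]
holder xy mm -38.2 134.8 j [ 0.06  0.9  -0.21  1.86  0.41  0.43 -0.47]
```

```bash
python3 -m handwheel '[{"rotation":[0,0,0],"offset":[0,0,0],"claw":0.6},{"rotation":[0,0,0],"offset":[0,0,0],"claw":0.4},{"rotation":[0,0,0],"offset":[0,0,-20],"claw":0.4},{"rotation":[0,0,0],"offset":[0,0,-43],"claw":0.4}]' >/dev/null; python3 knob.py R 1.594 .1
```

```text
offset [-267.1   42.1    2.7] rotz -7.78 z [-0.001  0.    -1.   ] y-yaw -0.41 j7 -0.44
```

```bash
python3 -m handwheel '[{"rotation":[0,0,-4],"offset":[-44,7,0],"claw":0.4},{"rotation":[0,0,-7.8],"offset":[-90,14,0],"claw":0.4},{"rotation":[0,0,-7.8],"offset":[-134,21,0],"claw":0.4},{"rotation":[0,0,-7.8],"offset":[-178,28,0],"claw":0.4},{"rotation":[0,0,-7.8],"offset":[-222,35,0],"claw":0.4},{"rotation":[0,0,-7.8],"offset":[-267,42,0],"claw":0.4},{"rotation":[0,0,-7.8],"offset":[-267,42,0],"claw":0.4},{"rotation":[0,0,-7.8],"offset":[-267,42,0],"claw":0.4}]' >/dev/null; python3 look.py pics/w12.png|grep -v "z.044 (array(\[0.4" ;python3 knob.py R 1.594
```

```text
[344.  84.] [   90   166 13504] z.044 (array([ 0.5804, -0.1623]), array([109.7,  56.6]), -82.01) knob.079 (array([ 0.5745, -0.1677]), array([90.6, 46.8]), -82.01)
[281. 244.] [  22   82 1524] z.044 (array([ 0.5569, -0.2775]), array([59.2, 14.3]), -83.47) knob.079 (array([ 0.5551, -0.2628]), array([48.9, 11.8]), -83.47)
[ 0.59   0.956 -0.417  1.449  0.462  0.834  0.146] 24.95 [ 0.55615309 -0.26824968  0.1024288 ]
offset [-0.5  0.1 45.4] rotz -0.0 z [ 0.     0.001 -1.   ] y-yaw 7.37 j7 0.15
```

```bash
python3 -m handwheel '[{"rotation":[0,0,0],"offset":[-0.5,0,20],"claw":0.4},{"rotation":[0,0,0],"offset":[-0.5,0,43],"claw":0.4},{"rotation":[0,0,0],"offset":[-0.5,0,43],"claw":0.7},{"rotation":[0,0,0],"offset":[-0.5,0,43],"claw":1},{"rotation":[0,0,0],"offset":[-0.5,0,43],"claw":1},{"rotation":[0,0,0],"offset":[-0.5,0,43],"claw":1},{"rotation":[0,0,0],"offset":[-0.5,0,43],"claw":1}]' 40 >/dev/null; python3 st.py
python3 -m handwheel '[{"rotation":[0,0,2],"offset":[0,0.3,0],"claw":1},{"rotation":[0,0,4],"offset":[0,0.55,0],"claw":1}]'>/dev/null; python3 st.py|head -1
python3 -m handwheel '[{"rotation":[0,0,2],"offset":[0,0.3,0],"claw":1}]'>/dev/null; python3 st.py|head -1
python3 -m handwheel '[{"rotation":[0,0,2],"offset":[0,0.3,0],"claw":1}]'>/dev/null; python3 st.py|head -1
python3 -m handwheel '[{"rotation":[0,0,2],"offset":[0,0.3,0],"claw":1}]'>/dev/null; python3 st.py|head -1
python3 -m handwheel '[{"rotation":[0,0,2],"offset":[0,0.3,0],"claw":1}]'>/dev/null; python3 st.py
```

```text
t 25.65 theta 1.594 Mz -0.314 push x -5.11 y 2.86 z 2.5 gw 0.011 M [ 0.53  1.14 -0.31]
holder xy mm -38.7 -135.0 j [ 0.58  1.02 -0.39  1.47  0.49  0.75  0.12]
t 25.85 theta 1.665 Mz 0.283 push x -6.52 y 3.08 z 4.0 gw 0.0111 M [0.49 1.58 0.28]
t 25.95 theta 1.7 Mz 0.268 push x -7.37 y 3.7 z 5.3 gw 0.0108 M [0.54 1.76 0.27]
t 26.05 theta 1.735 Mz 0.274 push x -8.37 y 3.6 z 5.2 gw 0.0107 M [0.57 1.87 0.27]
t 26.15 theta 1.77 Mz 0.275 push x -10.01 y 4.24 z 4.9 gw 0.0109 M [0.6  2.06 0.27]
t 26.25 theta 1.805 Mz 0.249 push x -8.95 y 4.77 z 5.3 gw 0.0109 M [0.67 2.2  0.25]
holder xy mm -37.6 -135.1 j [ 0.55  1.01 -0.34  1.47  0.43  0.74 -0.04]
```

```bash
python3 -m handwheel '[{"rotation":[0,0,0],"offset":[0,0,0],"claw":0.6},{"rotation":[0,0,0],"offset":[0,0,0],"claw":0.4},{"rotation":[0,0,0],"offset":[0,0,-20],"claw":0.4},{"rotation":[0,0,0],"offset":[0,0,-43],"claw":0.4}]' >/dev/null; python3 knob.py L 1.732 .1
```

```text
offset [263.  -62.7   2.9] rotz -4.07 z [-0.  0. -1.] y-yaw -4.6 j7 -0.01
```

```bash
python3 -m handwheel '[{"rotation":[0,0,-4],"offset":[44,-10,0],"claw":0.4},{"rotation":[0,0,-4],"offset":[88,-21,0],"claw":0.4},{"rotation":[0,0,-4],"offset":[132,-31,0],"claw":0.4},{"rotation":[0,0,-4],"offset":[176,-42,0],"claw":0.4},{"rotation":[0,0,-4],"offset":[220,-52,0],"claw":0.4},{"rotation":[0,0,-4],"offset":[263,-62.7,0],"claw":0.4},{"rotation":[0,0,-4],"offset":[263,-62.7,0],"claw":0.4},{"rotation":[0,0,-4],"offset":[263,-62.7,0],"claw":0.4}]' >/dev/null; python3 look.py pics/w13.png|grep -v "z.044 (array(\[0.4" ;python3 knob.py L 1.732
```

```text
[278. 248.] [  22   83 1520] z.044 (array([ 0.5151, -0.0112]), array([60.5, 13.8]), 89.81) knob.079 (array([0.5156, 0.0039]), array([50. , 11.4]), 89.81)
[326. 324.] [  41   94 1973] z.044 (array([ 0.5524, -0.0784]), array([96.9, 21.6]), -76.18) knob.079 (array([ 0.5464, -0.0516]), array([80. , 17.9]), -76.18)
[376. 289.] [ 14  27 198] z.044 (array([ 0.5882, -0.0452]), array([24. ,  8.1]), -67.86) knob.079 (array([ 0.576 , -0.0242]), array([19.8,  6.7]), -67.86)
[ 0.088  0.828 -0.268  1.833  0.395  0.533 -0.452] 27.5 [ 0.51713165 -0.0022132   0.10257602]
offset [ 0.5 -0.6 45.6] rotz -0.09 z [ 0.001 -0.    -1.   ] y-yaw -0.63 j7 -0.45
```

```bash
python3 -m handwheel '[{"rotation":[0,0,0],"offset":[0.5,-0.6,20],"claw":0.4},{"rotation":[0,0,0],"offset":[0.5,-0.6,43],"claw":0.4},{"rotation":[0,0,0],"offset":[0.5,-0.6,43],"claw":0.7},{"rotation":[0,0,0],"offset":[0.5,-0.6,43],"claw":1},{"rotation":[0,0,0],"offset":[0.5,-0.6,43],"claw":1},{"rotation":[0,0,0],"offset":[0.5,-0.6,43],"claw":1},{"rotation":[0,0,0],"offset":[0.5,-0.6,43],"claw":1}]' 40 >/dev/null; python3 st.py
python3 -m handwheel '[{"rotation":[0,0,2],"offset":[0,0.3,0],"claw":1},{"rotation":[0,0,4],"offset":[0,0.55,0],"claw":1}]'>/dev/null; python3 st.py|head -1
python3 -m handwheel '[{"rotation":[0,0,1.5],"offset":[0,0.2,0],"claw":1}]'>/dev/null; python3 st.py|head -1
python3 -m handwheel '[{"rotation":[0,0,1.5],"offset":[0,0.2,0],"claw":1}]'>/dev/null; python3 st.py|head -1
python3 -m handwheel '[{"rotation":[0,0,1.5],"offset":[0,0.2,0],"claw":1}]'>/dev/null; python3 st.py
```

```text
t 28.2 theta 1.735 Mz 0.049 push x -6.45 y 0.04 z 5.2 gw 0.0114 M [-0.1   1.48  0.05]
holder xy mm -38.1 135.0 j [ 0.06  0.9  -0.22  1.86  0.43  0.43 -0.48]
t 28.4 theta 1.805 Mz 0.243 push x -7.67 y 0.79 z 6.0 gw 0.0109 M [-0.02  1.56  0.24]
t 28.5 theta 1.832 Mz 0.22 push x -7.5 y 1.98 z 6.4 gw 0.0111 M [0.03 1.64 0.22]
t 28.6 theta 1.857 Mz 0.249 push x -8.29 y 1.85 z 5.8 gw 0.0109 M [0.12 1.67 0.25]
t 28.7 theta 1.883 Mz 0.28 push x -8.26 y 2.42 z 5.3 gw 0.0108 M [0.14 1.67 0.28]
holder xy mm -37.1 135.0 j [ 0.04  0.9  -0.19  1.86  0.37  0.42 -0.57]
```

```bash
python3 -m handwheel '[{"rotation":[0,0,0],"offset":[0,0,0],"claw":0.6},{"rotation":[0,0,0],"offset":[0,0,0],"claw":0.4},{"rotation":[0,0,0],"offset":[0,0,-20],"claw":0.4},{"rotation":[0,0,0],"offset":[0,0,-43],"claw":0.4}]' >/dev/null; python3 knob.py R 1.805 .1
```

```text
offset [-257.2   82.5    2.8] rotz -4.41 z [-0.  0. -1.] y-yaw -9.13 j7 -0.55
```

```bash
python3 -m handwheel '[{"rotation":[0,0,-4.4],"offset":[-43,14,0],"claw":0.4},{"rotation":[0,0,-4.4],"offset":[-86,28,0],"claw":0.4},{"rotation":[0,0,-4.4],"offset":[-129,41,0],"claw":0.4},{"rotation":[0,0,-4.4],"offset":[-172,55,0],"claw":0.4},{"rotation":[0,0,-4.4],"offset":[-215,69,0],"claw":0.4},{"rotation":[0,0,-4.4],"offset":[-257,82.5,0],"claw":0.4},{"rotation":[0,0,-4.4],"offset":[-257,82.5,0],"claw":0.4},{"rotation":[0,0,-4.4],"offset":[-257,82.5,0],"claw":0.4}]' >/dev/null; python3 look.py pics/w14.png|grep -v "z.044 (array(\[0.4" ;python3 knob.py R 1.805
```

```text
[307.  78.] [  116   162 13066] z.044 (array([ 0.5822, -0.1639]), array([107.2,  55.2]), -83.0) knob.079 (array([ 0.5791, -0.1689]), array([88.5, 45.6]), -83.0)
[280. 244.] [  22   82 1553] z.044 (array([ 0.5563, -0.2771]), array([59.3, 14.3]), 84.41) knob.079 (array([ 0.5577, -0.2624]), array([49. , 11.8]), 84.41)
[ 0.566  0.952 -0.367  1.444  0.41   0.822 -0.024] 29.95 [ 0.55794032 -0.26791554  0.1024574 ]
offset [-0.6  0.1 45.5] rotz -0.02 z [ 0.     0.001 -1.   ] y-yaw -4.74 j7 -0.02
```

View pics/w14.png

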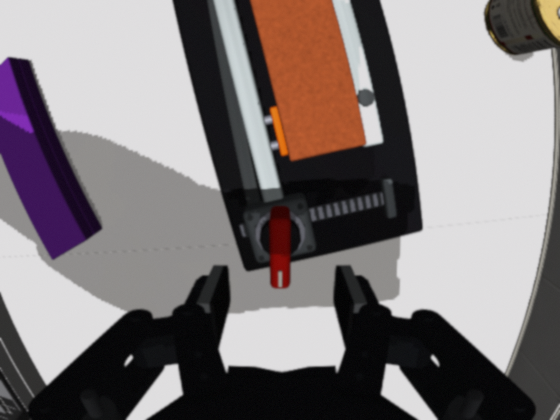

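Stone seated: the right pad at (280,130) touches it, and the stone's far side is against the far jaw at (370,120). I'll estimate the pad compression from the pad-to-jaw gap in saved images, since the unloaded gap is known.

Run:
```python
from h import *
# wrist camera pose from the current one, moved to each picture's tool pose is not stored: use local scale from the pad length (34 mm)
for f,box in(("w6",(330,200,400,260)),("w8",(340,150,400,200)),("w10",(290,110,350,175)),("w12",(250,90,330,175)),("w14",(230,95,295,165))):
    a=cv2.imread(f"pics/{f}.png");x0,y0,x1,y1=box;b=a[y0:y1,x0:x1]
    H,S,V=cv2.split(cv2.cvtColor(b,cv2.COLOR_BGR2HSV))
    m=((H>8)&(H<22)&(S>215)&(V>150)).astype(np.uint8)
    n,l,st,ce=cv2.connectedComponentsWithStats(m)
    if n<2: print(f,"none",S.max());continue
    i=1+np.argmax(st[1:,4]);pt=np.argwhere(l==i)[:,::-1].astype(np.float32)
    (c,s,an)=cv2.minAreaRect(pt)
    if s[0]<s[1]: s=s[::-1];an+=90
    u=np.array([np.cos(np.radians(an)),np.sin(np.radians(an))]);nrm=np.array([-u[1],u[0]])
    # profile of grey along the normal, averaged along the pad (both directions)
    g=b.astype(np.float32);sc=34/(s[0]+1)
    prof=[]
    for k in np.arange(-30,15,.5):
        sg=-1
        q=[np.array(c)+u*j+nrm*k for j in np.arange(-s[0]*.45,s[0]*.45,1)]
        q=np.float32(q)+[x0,y0];col=cv2.remap(a,q[:,0].astype(np.float32)[None],q[:,1].astype(np.float32)[None],1)[0];prof.append(np.median(col,axis=0))
    print(f,"n",st[i,4],"len,wid",np.round(s,1),"ang",round(an,1),"mm/px",round(sc,3))
    print(" ".join(f"{k*sc:.1f}:{int(p[0])}/{int(p[2])}" for k,p in zip(np.arange(-30,15,.5),prof))[::1])
```

```text
w6 n 191 len,wid [30.2  6.3] ang 177.0 mm/px 1.089
-32.7:42/162 -32.1:42/163 -31.6:42/163 -31.0:42/164 -30.5:42/163 -29.9:41/160 -29.4:40/155 -28.9:38/149 -28.3:35/138 -27.8:32/125 -27.2:27/106 -26.7:21/86 -26.1:17/69 -25.6:14/55 -25.0:12/48 -24.5:12/45 -24.0:11/43 -23.4:11/42 -22.9:10/41 -22.3:10/41 -21.8:11/41 -21.2:12/41 -20.7:13/41 -20.1:18/43 -19.6:25/44 -19.1:34/48 -18.5:42/50 -18.0:47/50 -17.4:48/48 -16.9:44/41 -16.3:38/35 -15.8:34/31 -15.2:30/27 -14.7:29/26 -14.2:28/25 -13.6:27/25 -13.1:27/24 -12.5:27/25 -12.0:27/24 -11.4:27/24 -10.9:26/23 -10.3:26/23 -9.8:26/23 -9.3:25/22 -8.7:24/22 -8.2:24/21 -7.6:23/21 -7.1:23/22 -6.5:23/25 -6.0:22/33 -5.4:21/47 -4.9:19/72 -4.4:16/99 -3.8:13/130 -3.3:9/158 -2.7:5/178 -2.2:4/193 -1.6:3/202 -1.1:4/207 -0.5:5/211 0.0:7/212 0.5:8/211 1.1:8/208 1.6:7/203 2.2:6/193 2.7:6/178 3.3:5/158 3.8:4/134 4.4:3/110 4.9:4/90 5.4:4/73 6.0:4/65 6.5:6/60 7.1:8/58 7.6:10/55 8.2:13/51 8.7:15/47 9.3:17/41 9.8:20/34 10.3:27/33 10.9:34/35 11.4:54/52 12.0:76/73 12.5:105/99 13.1:133/125 13.6:152/144 14.2:169/160 14.7:180/171 15.2:186/177 15.8:190/180
w8 n 335 len,wid
[... 3721 characters left out ...]
46/176 -10.5:46/176 -10.2:46/175 -9.9:46/175 -9.5:46/174 -9.2:46/174 -8.8:46/174 -8.5:46/173 -8.2:46/174 -7.8:46/175 -7.5:46/175 -7.1:47/176 -6.8:47/177 -6.5:47/177 -6.1:47/177 -5.8:47/178 -5.4:47/177 -5.1:47/177 -4.8:46/175 -4.4:45/172 -4.1:44/168 -3.7:41/162 -3.4:37/157 -3.1:33/156 -2.7:28/162 -2.4:23/176 -2.0:20/192 -1.7:18/206 -1.4:19/216 -1.0:20/222 -0.7:21/224 -0.3:22/225 0.0:24/225 0.3:25/225 0.7:25/224 1.0:24/222 1.4:24/216 1.7:22/207 2.0:19/191 2.4:20/170 2.7:22/141 3.1:27/109 3.4:29/78 3.7:32/55 4.1:33/39 4.4:34/33 4.8:33/31 5.1:31/29 5.4:31/28 5.8:31/29 6.1:31/28 6.5:31/27 6.8:37/34 7.1:42/39 7.5:57/54 7.8:73/69 8.2:96/91 8.5:119/113 8.8:142/134 9.2:161/152 9.5:177/167 9.9:189/179
```

```bash
python3 -m handwheel '[{"rotation":[0,0,-0.5],"offset":[-0.6,0,20],"claw":0.4},{"rotation":[0,0,-0.5],"offset":[-0.6,0,43],"claw":0.4},{"rotation":[0,0,-0.5],"offset":[-0.6,0,43],"claw":0.7},{"rotation":[0,0,-0.5],"offset":[-0.6,0,43],"claw":1},{"rotation":[0,0,-0.5],"offset":[-0.6,0,43],"claw":1},{"rotation":[0,0,-0.5],"offset":[-0.6,0,43],"claw":1},{"rotation":[0,0,-0.5],"offset":[-0.6,0,43],"claw":1}]' 40 >/dev/null; python3 st.py
python3 -m handwheel '[{"rotation":[0,0,2],"offset":[0,0.3,0],"claw":1},{"rotation":[0,0,3],"offset":[0.1,0.4,0],"claw":1}]'>/dev/null; python3 st.py|head -1
python3 -m handwheel '[{"rotation":[0,0,1],"offset":[0,0.15,0],"claw":1}]'>/dev/null; python3 st.py|head -1
python3 -m handwheel '[{"rotation":[0,0,1],"offset":[0,0.15,0],"claw":1}]'>/dev/null; python3 st.py|head -1
python3 -m handwheel '[{"rotation":[0,0,1],"offset":[0,0.15,0],"claw":1}]'>/dev/null; python3 st.py|head -1
python3 -m handwheel '[{"rotation":[0,0,1],"offset":[0,0.15,0],"claw":1}]'>/dev/null; python3 st.py|head -1
python3 -m handwheel '[{"rotation":[0,0,1],"offset":[0,0.15,0],"claw":1}]'>/dev/null; python3 st.py
```

```text
t 30.65 theta 1.797 Mz -0.286 push x -7.75 y 6.13 z 4.7 gw 0.0108 M [ 0.94  2.01 -0.29]
holder xy mm -37.5 -134.7 j [ 0.56  1.01 -0.35  1.47  0.44  0.74 -0.04]
t 30.85 theta 1.85 Mz 0.259 push x -9.92 y 4.89 z 5.2 gw 0.0108 M [0.73 2.36 0.26]
t 30.95 theta 1.867 Mz 0.211 push x -10.53 y 5.91 z 5.4 gw 0.011 M [0.92 2.4  0.21]
t 31.05 theta 1.884 Mz 0.257 push x -10.56 y 5.36 z 6.7 gw 0.0106 M [0.93 2.5  0.26]
t 31.15 theta 1.902 Mz 0.256 push x -11.65 y 6.69 z 7.2 gw 0.0108 M [0.99 2.59 0.26]
t 31.25 theta 1.919 Mz 0.269 push x -11.92 y 7.37 z 7.0 gw 0.0108 M [1.04 2.63 0.27]
t 31.35 theta 1.937 Mz 0.239 push x -10.57 y 6.99 z 6.7 gw 0.0109 M [1.1  2.73 0.24]
holder xy mm -36.8 -134.7 j [ 0.54  1.01 -0.31  1.46  0.39  0.73 -0.14]
```

```bash
python3 -m handwheel '[{"rotation":[0,0,0],"offset":[0,0,0],"claw":0.6},{"rotation":[0,0,0],"offset":[0,0,0],"claw":0.4},{"rotation":[0,0,0],"offset":[0,0,-20],"claw":0.4},{"rotation":[0,0,0],"offset":[0,0,-43],"claw":0.4}]' >/dev/null; python3 -c "
from h import *
eyes.capture('wrist');cv2.imwrite('pics/w15.png',eyes.capture('wrist')[0])"; python3 knob.py L 1.88 .1
```

```text
offset [252.6 -98.6   4.8] rotz -3.23 z [ 0.005 -0.002 -1.   ] y-yaw -12.25 j7 -0.12
```

```bash
python3 -m handwheel '[{"rotation":[0,0,-3.2],"offset":[42,-16,0],"claw":0.4},{"rotation":[0,0,-3.2],"offset":[84,-33,0],"claw":0.4},{"rotation":[0,0,-3.2],"offset":[126,-49,0],"claw":0.4},{"rotation":[0,0,-3.2],"offset":[168,-66,0],"claw":0.4},{"rotation":[0,0,-3.2],"offset":[210,-82,0],"claw":0.4},{"rotation":[0,0,-3.2],"offset":[252.6,-98.6,0],"claw":0.4},{"rotation":[0,0,-3.2],"offset":[252.6,-98.6,0],"claw":0.4},{"rotation":[0,0,-3.2],"offset":[252.6,-98.6,0],"claw":0.4}]' >/dev/null; python3 look.py pics/w16.png|grep -v "z.044 (array(\[0.4" ;python3 knob.py L 1.88
```

```text
[282. 250.] [  22   82 1505] z.044 (array([ 0.5152, -0.0113]), array([59.9, 14.2]), 81.07) knob.079 (array([0.5176, 0.0038]), array([49.5, 11.8]), 81.07)
[382. 287.] [ 36  53 877] z.044 (array([ 0.5877, -0.0568]), array([51.3, 19. ]), -65.95) knob.079 (array([ 0.5775, -0.0337]), array([42.4, 15.7]), -65.95)
[329. 304.] [ 31  78 658] z.044 (array([ 0.5452, -0.0698]), array([76.5, 12.3]), -82.56) knob.079 (array([ 0.5424, -0.0445]), array([63.2, 10.2]), -82.56)
[395. 387.] [  32   51 1025] z.044 (array([ 0.5972, -0.1722]), array([86.7, 27.7]), -80.33) knob.079 (array([ 0.5853, -0.1291]), array([71.6, 22.8]), -80.33)
[ 0.069  0.825 -0.237  1.835  0.354  0.522 -0.561] 32.7 [ 0.51646461 -0.00151555  0.10229817]
offset [ 0.2  1.2 45.3] rotz -0.03 z [ 0. -0. -1.] y-yaw -9.04 j7 -0.56
```

```bash
python3 -m handwheel '[{"rotation":[0,0,0],"offset":[0.2,0.8,20],"claw":0.4},{"rotation":[0,0,0],"offset":[0.2,0.8,43],"claw":0.4},{"rotation":[0,0,0],"offset":[0.2,0.8,43],"claw":0.7},{"rotation":[0,0,0],"offset":[0.2,0.8,43],"claw":1},{"rotation":[0,0,0],"offset":[0.2,0.8,43],"claw":1},{"rotation":[0,0,0],"offset":[0.2,0.8,43],"claw":1},{"rotation":[0,0,0],"offset":[0.2,0.8,43],"claw":1}]' 40 >/dev/null; python3 st.py
python3 -m handwheel '[{"rotation":[0,0,1.5],"offset":[0,0.2,0],"claw":1}]'>/dev/null; python3 st.py|head -1
python3 -m handwheel '[{"rotation":[0,0,0.7],"offset":[0,0.1,0],"claw":1}]'>/dev/null; python3 st.py|head -1
python3 -m handwheel '[{"rotation":[0,0,0.7],"offset":[0,0.1,0],"claw":1}]'>/dev/null; python3 st.py|head -1
python3 -m handwheel '[{"rotation":[0,0,0.7],"offset":[0,0.1,0],"claw":1}]'>/dev/null; python3 st.py|head -1
python3 -m handwheel '[{"rotation":[0,0,0.7],"offset":[0,0.1,0],"claw":1}]'>/dev/null; python3 st.py|head -1
python3 -m handwheel '[{"rotation":[0,0,0.7],"offset":[0,0.1,0],"claw":1}]'>/dev/null; python3 st.py
```

```text
t 33.4 theta 1.881 Mz 0.094 push x -5.7 y 0.9 z 2.9 gw 0.0106 M [-0.07  1.2   0.09]
holder xy mm -37.1 135.2 j [ 0.05  0.9  -0.2   1.86  0.38  0.42 -0.59]
t 33.5 theta 1.907 Mz 0.271 push x -7.36 y 1.44 z 3.6 gw 0.0112 M [0.08 1.34 0.27]
t 33.6 theta 1.92 Mz 0.291 push x -7.02 y 0.52 z 4.1 gw 0.011 M [0.05 1.35 0.29]
t 33.7 theta 1.932 Mz 0.324 push x -6.02 y 1.39 z 3.6 gw 0.0112 M [0.09 1.4  0.32]
t 33.8 theta 1.944 Mz 0.326 push x -6.68 y 0.87 z 4.4 gw 0.011 M [0.14 1.4  0.33]
t 33.9 theta 1.956 Mz 0.284 push x -6.46 y 2.02 z 3.4 gw 0.0111 M [0.21 1.36 0.28]
t 34.0 theta 1.968 Mz 0.277 push x -6.93 y 2.1 z 2.9 gw 0.011 M [0.22 1.43 0.28]
holder xy mm -36.5 135.2 j [ 0.04  0.9  -0.18  1.85  0.35  0.42 -0.64]
```

```bash
python3 -m handwheel '[{"rotation":[0,0,0],"offset":[0,0,0],"claw":0.6},{"rotation":[0,0,0],"offset":[0,0,0],"claw":0.4},{"rotation":[0,0,0],"offset":[0,0,-20],"claw":0.4},{"rotation":[0,0,0],"offset":[0,0,-50],"claw":0.4},{"rotation":[0,0,0],"offset":[20,-40,-90],"claw":0.4},{"rotation":[0,0,0],"offset":[20,-80,-120],"claw":0.4},{"rotation":[0,0,0],"offset":[20,-80,-120],"claw":0.4},{"rotation":[0,0,0],"offset":[20,-80,-120],"claw":0.4}]'; python3 look.py pics/w17.png
python3 - <<'E'
from h import *
a,_=eyes.capture("top");b=cv2.imread("pics/top.png")
d=cv2.absdiff(a,b).max(2)
for n,(x,y) in dict(mug=(212,143),jar=(243,147),tin=(294,161),tub=(376,266),small=(193,227),purple=(280,288)).items(): print(n,int((d[y-14:y+14,x-14:x+14]>60).sum()))
E
```

```text
time_s: 34.8
tool_pos: [0.4452, 0.0378, 0.1805]
tool_rot: [0.788, 0.616, 0.001, 0.001]
wrist_force: [0.6, -0.2, 0.1]
grip_width: 0.0513
grip_force: 0.0
[536.   7.] [ 32  20 427] z.044 (array([0.7684, 0.1897]), array([55. , 22.8]), 3.99) knob.079 (array([0.7303, 0.18  ]), array([48.1, 19.9]), 3.99)
[262.  80.] [ 106  139 5572] z.044 (array([0.4564, 0.1507]), array([125.3,  33.7]), -74.14) knob.079 (array([0.4574, 0.1459]), array([109.6,  29.5]), -74.15)
[375. 236.] [ 18  50 614] z.044 (array([ 0.5248, -0.0141]), array([49.8, 13.8]), 76.84) knob.079 (array([0.5172, 0.0018]), array([43.5, 12.1]), 76.84)
[421. 280.] [  68   85 3231] z.044 (array([ 0.5678, -0.092 ]), array([124.3,  59.8]), -82.25) knob.079 (array([ 0.5548, -0.0664]), array([108.7,  52.3]), -82.25)
[422. 411.] [ 13  17 146] z.044 (array([ 0.5707, -0.3066]), array([44.8, 18.7]), -88.65) knob.079 (array([ 0.5573, -0.2541]), array([39.2, 16.4]), -88.65)
[-0.011  0.618 -0.244  1.996  0.269  0.556 -0.686] 34.85 [0.44578092 0.03745403 0.17952233]
mug 0
jar 0
tin 0
tub 0
small 305
purple 0
```

```bash
python3 -c "
from bench import ticket
print(ticket.job_done())"
```

```text
the job is handed in; nothing more can be done
None
```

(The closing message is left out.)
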